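Set up the counter display: sign board in its slot, packs piled in front

ROBOT

A 6-joint arm with a two-finger parallel gripper is mounted at the origin on the work surface. World frame = base frame: x ahead of the robot, y to its left, z up, the work surface at z = 0. Lengths are in m, angles in degrees, forces in N, time in s.
With the tool pointing down it reaches from about 0.325 to 0.85 m from the base axis. Payload 15.5 kg.
Tool frame: the origin (TCP) lies midway between the tips of the shut fingers; the grasp point (between the pads) lies 19 mm behind it; z points along the fingers, y is the line along which they close (so a half turn about z gives the same grasp; the last joint's range is limited). The gripper opens to 91 mm and grips with 3 to 60 N. Pads are 32 mm wide; open, the fingers measure 118 mm over their backs; the gripper's body (76 mm by 178 mm) begins 60 mm behind the grasp point.
Start: joints at [-74.8, 28.281, 77.091, -0, 74.628, -5.472], TCP at [0.221, -0.585, 0.214] pointing down, gripper open.
Joint ranges: [-166.48, 166.48], [-47.26, 123.95], [12.59, 153.08], [-70.14, 250.14], [6.76, 159.57], [-176.63, 176.63]. Speed limits (degrees/s): [108.29, 108.29, 147.25, 172.46, 172.46, 172.46].

INTERFACE

Orientations are given as a 3x3 rotation matrix whose columns are the frame's x, y, z axes.
In Python, from rig import robot, vision gives the robot as it stands.
- The arm moves only by the tool servo_tool, never from a script. Its argument "steps" is a list that holds one entry, the list of rows, each a list of 7 numbers: the opening, from -1 (shut) to 1 (fully open), then the shift along the tool's x, y, z normalised to -1 to 1, where 1 is 0.25 m, then the turn, a rotation vector about the tool's x, y, z normalised to -1 to 1, where 1 is 180 degrees. A call has 1 to 5 rows; each row shifts and turns the commanded pose from where the row before left it, along the tool's axes as they then stand; what a row does not reach is not made up. A row lasts 1/8 s, in which the tool goes at most 62.5 mm and 10.7 degrees, less where a joint would pass 70% of its speed; a pose out of reach is approached as far as the arm can. A call with a number of a shift or a turn outside -1 to 1 is refused whole. A call with a gripper value outside its range is refused whole. The fingers move at their own pace and stop on an object; the grip force is fixed at half the most. Time passes only in rows, so rows that do not move let the fingers close. It gives the time, the measured TCP pose, the force, the opening and the grip force at its end, in the units of the state.
- robot.observe(): the state, without advancing time (a new reading comes with each control period).
- vision.snapshot(name): name is "scene" or "top" or "wrist"; returns a dict with "frame" (420x560x3 uint8, red, green, blue), "vertical_fov" (degrees; the focal length in pixels is half the picture's height over the tangent of half this angle, whatever the lens; pixels are square), "cx", "cy" (the principal point, pixels), "distortion" ([k1, k2, p1, p2, k3] as OpenCV has them; the pictures are not rectified), "position" and "rotation" of the camera in the world. Camera axes: x right, y down, z forward; pixel columns grow to the right and rows downward; lengths in m; the calibration is good to about 2 mm. A picture is of the moment at which its call begins. There is no depth.
- robot.finish_job(): hands the job in; it is judged then, once.
The state is a dict: "clock": time; "qpos": joint angles; "qvel": joint speeds; "tau": joint torques, N m; "position": TCP position; "ee_rot": TCP orientation; "wrist_force": force on the tool from outside, world axes, zero at the start; "torque": the same for the moment, N m; "gripper_width": finger opening in m; "grasp_force": force on a finger pad.
Only numpy, scipy, OpenCV 4.12 (cv2) and the standard library are available. Lean on these libraries where they do the work, as an engineer would, in place of code of your own. Each camera call takes 0.05 s, during which the arm holds its last target. There are 200 camera calls.

TASK

Set up the counter display: first prop the peaked sign board on the sloping rest, foot against the lip and peak at the upper end, and let go of it so that it can be taken again by its peak end; then stand it upright, peak up and fully home, in the slot of the wooden display base. After that, lay one of the two flat cardboard packs flat on the base so that it fills the pale rectangle, and put the other pack squarely on top of it, edges flush. Leave the tape roll, the screwdriver and the bottle where they are.

Things in the scene. Friction and masses are not known exactly. Their poses are not given: they have to be found in the camera images.
- board: Loose plywood sign board, 14 mm thick, starting flat on the table: a rectangle 120 mm long and 60 mm wide, with a pointed peak 30 mm high on one end (150 mm overall), about 0.1 kg. Origin at the centre of the rectangle, in mid-thickness; x runs from foot to peak, y across the 60 mm width, z through the thickness. Both faces are alike.
- board_foot (a point): Middle of the board's foot edge, in mid-thickness, 60 mm from the board's origin along its -x.
- rest: Fixed aluminium sloping rest. Origin: centre of its foot plate's underside (120 x 60 mm). A strip 36 mm wide, 95 mm long rises at 45 degrees towards its +x, from 24 to 91 mm above the table; at the lower end a lip square to the slope, 20 mm high, 50 mm wide. The propped board overhangs the strip by 12 mm each side, leaving room for fingers.
- seat (a point): Point on the rest where the board's foot point lies when the board is propped: on the lip's inner face, 7 mm above the slope strip, on its centre line.
- display: Fixed wooden display base: a deck 200 (x) x 130 (y) x 12 mm, with a block 50 (x) x 110 (y) mm standing 30 mm above the deck along its -x end, which holds the slot. Origin at the centre of the deck's underside; z up; +x from the block to the open deck.
- slot (a point): Centre of the slot's mouth, on the block's top, 42 mm above the table, at x = -75 mm of the display base. The slot is 64 mm long along the base's y, 16.5 mm wide along its x and 30 mm deep (its floor is the deck's top), with 3 mm chamfered edges.
- mark (a point): Centre of the pale rectangle (114 x 64 mm, its long side along the base's x, pointing away from the block) on the deck's top, 12 mm above the table.
- pack_a: Loose flat rigid cardboard pack with a paper band, 110 (x) x 60 (y) x 28 mm (z), about 0.15 kg. Origin at its centre.
- pack_b: Loose pack just like pack_a; either may lie below. Origin at its centre.
- tape: Bystander: roll of packing tape lying flat, 96 mm across, 48 mm high. Origin at the centre of its underside.
- screwdriver: Bystander: screwdriver about 200 mm long, lying on the table.
- bottle: Bystander: clear water bottle, 64 mm across, 190 mm high. Origin at the centre of its underside.
Mind the look-alikes: they are no part of the job. Leave any orange or red look-alike of the pack_a alone.

How it is judged (in metres and radians):
On the way, in this order (a step that is already met when the one before it is completed fails the run):
1. the board is propped on the sloping rest, foot at the lip, peak up the slope, and let go (distance between board_foot and seat below 0.02 m and angle between board's own x axis and vertical between 0.6 and 0.97 rad and contact force between the fingers and board below 0.1 N and linear speed of board below 0.03 m/s), for 0.2 s.
2. the board stands upright, peak up, home in the slot, let go (angle between board's own x axis and vertical below 0.13 rad and horizontal distance between board_foot and slot below 0.01 m and z of board_foot in the frame of display below 0.016 m and contact force between the fingers and board below 0.1 N and linear speed of board below 0.03 m/s), for 0.2 s.
3. one pack lies flat on the pale rectangle, let go (((horizontal distance between pack_a and mark below 0.014 m and angle between the x axis of pack_a and the x axis of display, either way round below 0.14 rad and angle between the z axis of pack_a and the z axis of display, either way round below 0.08 rad and z of pack_a in the frame of display between 0.021 and 0.031 m and contact force between the fingers and pack_a below 0.1 N and linear speed of pack_a below 0.03 m/s) or (horizontal distance between pack_b and mark below 0.014 m and angle between the x axis of pack_b and the x axis of display, either way round below 0.14 rad and angle between the z axis of pack_b and the z axis of display, either way round below 0.08 rad and z of pack_b in the frame of display between 0.021 and 0.031 m and contact force between the fingers and pack_b below 0.1 N and linear speed of pack_b below 0.03 m/s))), for 0.2 s.
At the end, for the whole second after the job is handed in: Board peak up in the slot, within 0.13 rad of upright, foot within 4 mm of its floor and 10 mm of its centre; one pack flat on the deck within 14 mm and 0.14 rad of the rectangle; the other flat on it within 10 mm and 0.12 rad; all let go and at rest (all of step 2 and contact force between the fingers and pack_a below 0.1 N and linear speed of each of pack_a, pack_b below 0.03 m/s and contact force between the fingers and pack_b below 0.1 N and ((horizontal distance between pack_a and mark below 0.014 m and angle between the x axis of pack_a and the x axis of display, either way round below 0.14 rad and angle between the z axis of each of pack_a, pack_b and the z axis of display, either way round below 0.08 rad and z of pack_a in the frame of display between 0.021 and 0.031 m and horizontal distance between pack_b and pack_a below 0.01 m and angle between the x axis of pack_b and the x axis of pack_a, either way round below 0.12 rad and z of pack_b in the frame of display between 0.049 and 0.059 m) or (horizontal distance between pack_b and mark below 0.014 m and angle between the x axis of pack_b and the x axis of display, either way round below 0.14 rad and angle between the z axis of each of pack_b, pack_a and the z axis of display, either way round below 0.08 rad and z of pack_b in the frame of display between 0.021 and 0.031 m and horizontal distance between pack_a and pack_b below 0.01 m and angle between the x axis of pack_a and the x axis of pack_b, either way round below 0.12 rad and z of pack_a in the frame of display between 0.049 and 0.059 m))); the robot touches nothing.
It fails at once if the tape is moved more than 30 mm (distance of tape from where it was at the start of the episode above 0.03 m).
It fails at once if the screwdriver is moved more than 30 mm (distance of screwdriver from where it was at the start of the episode above 0.03 m).
It fails at once if the bottle is moved more than 30 mm (distance of bottle from where it was at the start of the episode above 0.03 m).
It also fails if it takes over 72 s, if anything falls off the work surface, if the arm or the gripper's body presses on something with over 40 N, if the wrist force passes 120 N, or if a joint passes its speed limit or range.

## Working session

There is one attempt and no reset: what is moved stays moved. The work goes in short steps, Python scripts to look and compute and a tool call to move; the robot and the scene stay as the last step left them, time stands still between calls to the robot, and variables do not carry over. Pictures are saved under pics/ and viewed, at most 10 in all, crops included, and the job is handed in when it is done.

Besides the shell and the picture viewer there is one more tool, called after "Emit:" in YAML: its name, and indented under it one key for each argument. servo_tool: Moves the arm, as the interface text tells. Scaled input: -1 to 1 covers 0.25 m each way for a shift and 180 degrees each way for a turn. Its arguments: {"type":"object","properties":{"steps":{"type":"array"}},"required":["steps"]}

```bash
mkdir -p pics; ls; python3 - <<'E'
from rig import robot, vision
import cv2,pickle,numpy as np
d={}
for n in("scene","top","wrist"):
    s=vision.snapshot(n);d[n]=s
    cv2.imwrite(f"pics/{n}0.png",s["frame"][:,:,::-1])
    print(n,{k:np.round(v,4).tolist() for k,v in s.items() if k!="frame"})
pickle.dump(d,open("s0.pkl","wb"))
o=robot.observe();print(o)
E
```

```text
pics
scene {'vertical_fov': 53.9254, 'cx': 281.1092, 'cy': 208.8668, 'distortion': [-0.0238, 0.0, 0.0, 0.0, 0.0], 'position': [1.009, -0.4273, 0.8384], 'rotation': [[0.7291, 0.5258, -0.4381], [0.6841, -0.5416, 0.4885], [0.0196, -0.6559, -0.7546]]}
top {'vertical_fov': 46.6835, 'cx': 280.7555, 'cy': 208.555, 'distortion': [-0.1737, 0.0, 0.0, 0.0, 0.0], 'position': [0.4234, 0.0841, 1.1239], 'rotation': [[0.0234, -0.9903, 0.1367], [-0.9995, -0.026, -0.0168], [0.0202, -0.1363, -0.9905]]}
wrist {'vertical_fov': 69.2827, 'cx': 280.8576, 'cy': 207.0043, 'distortion': [0.0162, 0.0, 0.0, 0.0, 0.0], 'position': [0.2869, -0.5585, 0.3857], 'rotation': [[0.3536, -0.9048, -0.2371], [-0.9354, -0.3422, -0.0892], [-0.0004, 0.2534, -0.9674]]}
{'clock': 0.15, 'qpos': array([-7.47983018e+01,  2.83086047e+01,  7.71176186e+01,  3.10102688e-04,
        7.46277941e+01, -5.47297543e+00]), 'qvel': array([-0.08329405, -0.09255345, -0.13340365, -0.06506853, -0.09061807,
        0.12768665]), 'tau': array([ 1.70334188e-03, -8.79197574e+01, -3.82048023e+01,  7.10331229e-02,
        5.01424866e-02, -1.07724945e-04]), 'position': array([ 0.22058238, -0.58448392,  0.21346266]), 'ee_rot': array([[ 9.35600704e-01,  3.53059858e-01, -2.42178232e-04],
       [ 3.53059928e-01, -9.35600265e-01,  9.11161660e-04],
       [ 9.51125887e-05, -9.37986920e-04, -9.99999556e-01]]), 'wrist_force': array([ 0.55586357, -0.48931078, -0.56501354]), 'torque': array([-0.01073876,  0.04096868,  0.00357034]), 'grasp_force': 0.0, 'gripper_width': 0.09085265802330432}
```

View pics/top0.png

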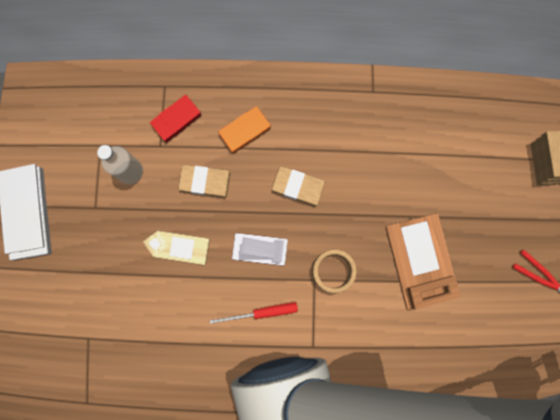

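View pics/scene0.png

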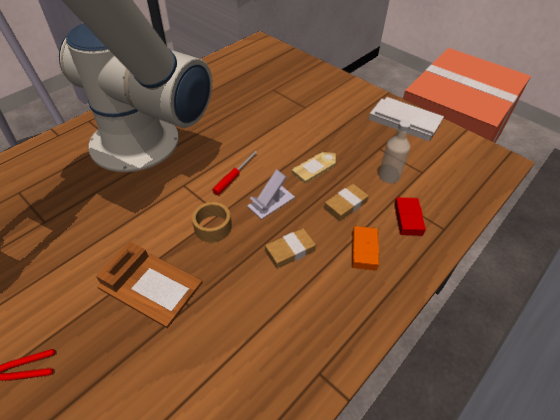

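The top view shows the board at (177,247) with its peak to the left, the rest at (260,249) and the display at (423,260) with its block at the bottom. The packs are at (204,181) and (298,186), the tape at (335,271), and the screwdriver and bottle at the side. I need enlarged crops to place edges.

```bash
cat > h.py <<'E'
import numpy as np,cv2,pickle
def K(s):
    f=210/np.tan(np.radians(s["vertical_fov"]/2));return np.array([[f,0,s["cx"]],[0,f,s["cy"]],[0,0,1.]])
def ray(s,px):
    p=cv2.undistortPoints(np.array(px,float).reshape(-1,1,2),K(s),np.array(s["distortion"]))[:,0]
    return np.c_[p,np.ones(len(p))]@np.array(s["rotation"]).T
def onz(s,px,z):
    c=np.array(s["position"]);r=ray(s,px);return c+r*((z-c[2])/r[:,2])[:,None]
def proj(s,P):
    R=np.array(s["rotation"]);P=np.atleast_2d(P)
    return cv2.projectPoints(P.astype(float),cv2.Rodrigues(R.T)[0],-R.T@np.array(s["position"]),K(s),np.array(s["distortion"]))[0][:,0]
def two(s1,p1,s2,p2):
    A=[];b=[]
    for s,p in((s1,p1),(s2,p2)):
        r=ray(s,[p])[0];r/=np.linalg.norm(r);M=np.eye(3)-np.outer(r,r);A.append(M);b.append(M@s["position"])
    return np.linalg.lstsq(np.vstack(A),np.hstack(b),rcond=None)[0]
E
python3 - <<'E'
from h import *
d=pickle.load(open("s0.pkl","rb"))
t=d["top"]["frame"][:,:,::-1];s=d["scene"]["frame"][:,:,::-1]
a=cv2.resize(t[160:270,140:330],None,fx=4,fy=4,interpolation=cv2.INTER_CUBIC)
b=cv2.resize(t[210:312,380:465],None,fx=4,fy=4,interpolation=cv2.INTER_CUBIC)
c=cv2.resize(s[140:280,235:375],None,fx=4,fy=4,interpolation=cv2.INTER_CUBIC)
cv2.imwrite("pics/a.png",a);cv2.imwrite("pics/b.png",np.hstack([c[:,:],np.zeros((560,10,3),np.uint8)]))
cv2.imwrite("pics/b2.png",b)
E
```

```text
(no output)
```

View pics/a.png

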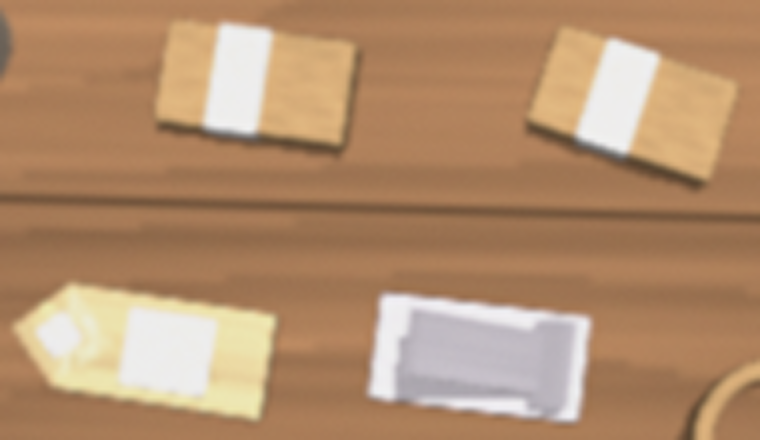

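View pics/b.png

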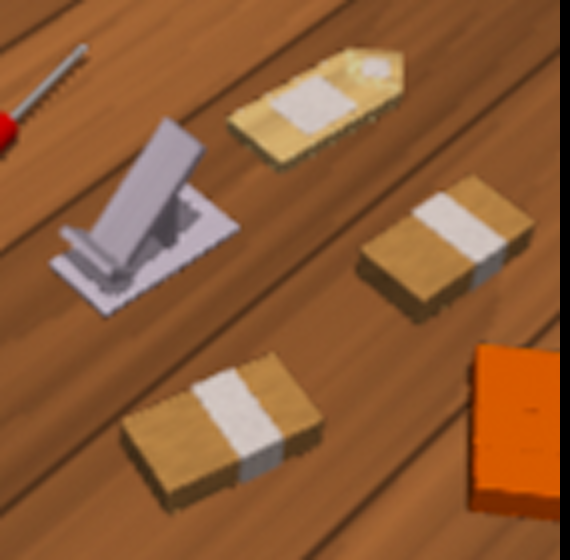

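View pics/b2.png

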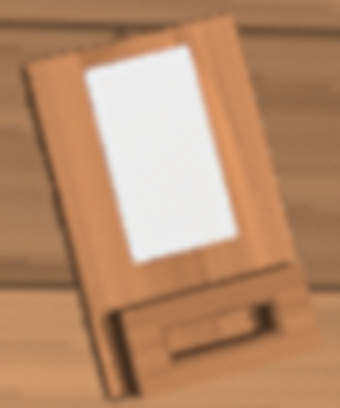

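Lip of the rest is on its right (−y) end, and the slope rises to the left, the same way as the board's peak. Compute the positions from corners, checked against known sizes.

```bash
python3 - <<'E'
from h import *
np.set_printoptions(precision=4,suppress=True)
d=pickle.load(open("s0.pkl","rb"));t=d["top"]
A=lambda L:[(140+(u-1.5)/4,160+(v-1.5)/4) for u,v in L]
B=lambda L:[(380+(u-1.5)/4,210+(v-1.5)/4) for u,v in L]
def q(n,px,z):
    P=onz(t,px,z)[:,:2];e=np.diff(np.vstack([P,P[:1]]),axis=0)
    a=np.degrees(np.arctan2(e[:,1],e[:,0]))
    print(n,"c",P[:4].mean(0),"len",np.linalg.norm(e,axis=1),"ang",a);return P
P=q("board(sh1,foot1,foot2,sh2)",A([(70,283),(275,316),(260,418),(55,388)]),.014)
print(" peak",onz(t,A([(12,325)]),.014))
q("packL",A([(172,22),(355,42),(343,143),(157,123)]),.028)
q("packR",A([(562,27),(737,82),(705,180),(530,122)]),.028)
q("rest",A([(383,293),(591,316),(578,420),(369,397)]),.006)
q("mark",B([(85,70),(187,45),(238,237),(134,263)]),.012)
# masks
f=t["frame"];hsv=cv2.cvtColor(f,cv2.COLOR_RGB2HSV)
def rect(m,z,n):
    m=cv2.morphologyEx(m.astype(np.uint8),cv2.MORPH_OPEN,np.ones((2,2)))
    for c in cv2.findContours(m,cv2.RETR_EXTERNAL,cv2.CHAIN_APPROX_NONE)[0]:
        if cv2.contourArea(c)>60:
            x,y,w,h=cv2.boundingRect(c); 
            if 130<x<470 and 150<y<300:
                bp=cv2.boxPoints(cv2.minAreaRect(c)); q(n+str((x,y,w,h)),bp,z)
rect((hsv[...,1]<45)&(hsv[...,2]>170),.012,"white")
E
```

```text
board(sh1,foot1,foot2,sh2) c [0.481 0.292] len [0.1207 0.0587 0.1198 0.0609] ang [-97.3919 173.8429  83.6281  -5.312 ]
 peak [[0.4932 0.3817 0.014 ]]
packL c [0.6359 0.244 ] len [0.1071 0.0592 0.1079 0.0597] ang [-94.9986 175.641   85.2619  -5.1927]
packR c [0.6297 0.0273] len [0.1056 0.0601 0.1052 0.0586] ang [-106.1822  162.8409   72.961   -16.8417]
rest c [0.4835 0.1114] len [0.1205 0.0602 0.1204 0.0603] ang [-94.845  174.1541  85.2077  -5.7272]
mark c [ 0.4927 -0.2615] len [0.0639 0.116  0.0648 0.1153] ang [ -75.4088 -165.0658  103.9792   14.4925]
white(150, 239, 15, 12) c [0.4884 0.3481] len [0.031  0.0249 0.0309 0.0249] ang [ -43.0967 -132.2539  136.8711   47.953 ]
white(170, 238, 25, 22) c [0.479  0.2884] len [0.0467 0.0528 0.0466 0.0525] ang [ -6.8626 -97.6846 172.8791  82.4814]
white(233, 234, 56, 33) c [0.4805 0.1093] len [0.0618 0.1216 0.0617 0.1209] ang [ -5.1947 -95.6636 174.1393  84.3608]
white(403, 223, 37, 53) c [ 0.4906 -0.2635] len [0.065  0.1156 0.0645 0.1146] ang [ -74.4984 -165.1979  104.6336   15.0177]
white(285, 171, 21, 28) c [0.6344 0.0335] len [0.0622 0.0318 0.0621 0.0315] ang [ -16.903  -107.2043  162.8488   72.859 ]
white(192, 167, 17, 27) c [0.6385 0.2549] len [0.0629 0.0312 0.0628 0.031 ] ang [ -5.9457 -97.7698 173.8185  82.4294]
```

```bash
python3 - <<'E'
from h import *
np.set_printoptions(precision=4,suppress=True)
d=pickle.load(open("s0.pkl","rb"));t=d["top"];s=d["scene"]
A=lambda L:[(140+(u-1.5)/4,160+(v-1.5)/4) for u,v in L]
B=lambda L:[(380+(u-1.5)/4,210+(v-1.5)/4) for u,v in L]
S=lambda L:[(235+(u-1.5)/4,140+(v-1.5)/4) for u,v in L]
rc=np.array([.481,.1095]);a=np.radians(84.8);ex=np.array([np.cos(a),np.sin(a)]);ey=np.array([-ex[1],ex[0]])
loc=lambda P:np.c_[(P[:,:2]-rc)@ex,(P[:,:2]-rc)@ey]
print("strip top end, scene",loc(onz(s,S([(168,118),(204,148)]),.091)))
print("strip top end, top",loc(onz(t,A([(415,310),(402,388)]),.091)))
print("lip top, scene",loc(onz(s,S([(62,230),(125,275)]),.038)), "top",loc(onz(t,A([(578,320),(563,412)]),.038)))
print("plate scene",onz(s,S([(50,262),(108,315),(238,228)]),.006))
print("board scene", onz(s,S([(230,120),(280,158),(404,92),(345,50),(404,52)]),.014))
print("packs scene L",onz(s,S([(358,253),(420,300),(533,228),(470,178)]),.028).mean(0)," R",onz(s,S([(122,430),(170,490),(322,412),(272,355)]),.028).mean(0))
w=s["frame"];h=cv2.cvtColor(w,cv2.COLOR_RGB2HSV);m=((h[...,1]<45)&(h[...,2]>150)).astype(np.uint8);m[:, :100]=0;m[:,220:]=0;m[:250]=0;m[330:]=0
c=max(cv2.findContours(m,0,1)[0],key=cv2.contourArea);ap=cv2.approxPolyDP(c,4,True)[:,0];P=onz(s,ap,.012);print("mark scene",ap.tolist(),P,P.mean(0))
mk=np.array([.4906,-.2635]);b=np.radians(14.7);dx=np.array([np.cos(b),np.sin(b)]);dy=np.array([-dx[1],dx[0]])
P=onz(t,B([(165,328),(275,302),(275,328),(170,362)]),.042)[:,:2]-mk;print("slot rel mark",np.c_[P@dx,P@dy])
P=onz(t,B([(288,262),(106,308),(315,345),(137,398)]),.042)[:,:2]-mk;print("block top corners",np.c_[P@dx,P@dy])
P=onz(t,B([(25,65),(230,14)]),.012)[:,:2]-mk;print("deck far corners",np.c_[P@dx,P@dy])
cv2.imwrite("pics/c.png",np.hstack([cv2.resize(w[235:330,85:215,::-1],None,fx=6,fy=6,interpolation=cv2.INTER_CUBIC)]))
E
```

```text
strip top end, scene [[ 0.0384  0.0122]
 [ 0.0377 -0.0239]]
strip top end, top [[ 0.037  -0.0184]
 [ 0.0387  0.0235]]
lip top, scene [[-0.0475  0.0189]
 [-0.0415 -0.038 ]] top [[-0.0507 -0.0272]
 [-0.0482  0.0247]]
plate scene [[0.4511 0.0576 0.006 ]
 [0.5117 0.052  0.006 ]
 [0.5209 0.1689 0.006 ]]
board scene [[0.4505 0.238  0.014 ]
 [0.5019 0.234  0.014 ]
 [0.5222 0.3498 0.014 ]
 [0.4613 0.3553 0.014 ]
 [0.4946 0.3849 0.014 ]]
packs scene L [0.6399 0.2429 0.028 ]  R [0.6333 0.0288 0.028 ]
mark scene [[149, 268], [132, 288], [171, 310], [188, 288]] [[ 0.4325 -0.2426  0.012 ]
 [ 0.4494 -0.3006  0.012 ]
 [ 0.5568 -0.2727  0.012 ]
 [ 0.5404 -0.2127  0.012 ]] [ 0.4948 -0.2571  0.012 ]
slot rel mark [[-0.0925  0.0342]
 [-0.0946 -0.0325]
 [-0.1089 -0.0287]
 [-0.1117  0.0361]]
block top corners [[-0.0747 -0.0459]
 [-0.0732  0.0646]
 [-0.1243 -0.0495]
 [-0.1264  0.0597]]
deck far corners [[ 0.0716  0.0675]
 [ 0.072  -0.0612]]
```

View pics/c.png

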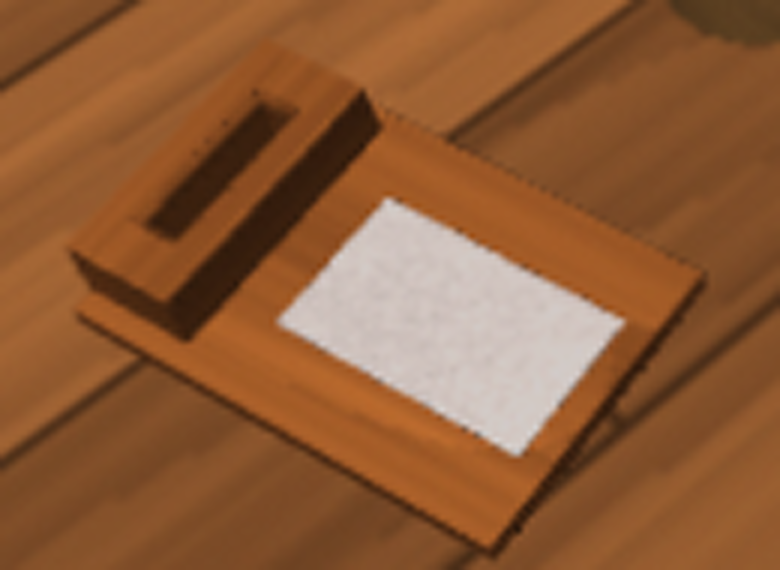

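The mark, board and packs agree within 3–5 mm between the two cameras, and the sizes match what was given. Next is a planner that turns target poses into rows.

```bash
cat >> h.py <<'E'
from scipy.spatial.transform import Rotation as Ro
def rows(p,R,P,T,g,n=None,v=.055,w=10.):
    """rows from pose p,R to P,T; grip g"""
    P=np.array(P,float);rv=(Ro.from_matrix(R).inv()*Ro.from_matrix(T)).as_rotvec()
    if n is None:n=max(1,int(np.ceil(max(np.linalg.norm(P-p)/v,np.degrees(np.linalg.norm(rv))/w))))
    out=[];R=Ro.from_matrix(R);st=rv/n/np.pi;Tt=Ro.from_matrix(T);cp=np.array(p,float)
    for i in range(n):
        s=np.round(R.inv().apply((P-cp)/(n-i))/.25,3);cp=cp+R.apply(s*.25)
        q=np.round((R.inv()*Tt).as_rotvec()/(n-i)/np.pi,3);R=R*Ro.from_rotvec(q*np.pi)
        out.append([g]+[float(x)+0. for x in s]+[float(x)+0. for x in q])
    return out,cp,R.as_matrix()
def show(wps,g=None,start=None):
    from rig import robot
    o=robot.observe();p,R=(o["position"],np.array(o["ee_rot"])) if start is None else start
    for w in wps:
        r,p,R=rows(p,R,w[0],w[1],w[2],*w[3:])
        for i in range(0,len(r),5):print(r[i:i+5])
        print('--')
    return p,R
def frm(y,z):
    y=np.array(y,float);z=np.array(z,float);z/=np.linalg.norm(z);y-=z*(y@z);y/=np.linalg.norm(y);return np.c_[np.cross(y,z),y,z]
def u(deg):return np.array([np.cos(np.radians(deg)),np.sin(np.radians(deg)),0])
UP=np.array([0,0,1.])
E
python3 - <<'E'
from h import *
D=frm(u(-6.8),-UP)
show([([.40,-.2,.24],frm(u(-40),-UP),1),([.485,.305,.17],D,1)])
E
```

```text
[[1, 0.152, -0.148, -0.013, 0.0, 0.0, -0.02], [1, 0.161, -0.138, -0.013, 0.0, 0.0, -0.02], [1, 0.169, -0.128, -0.013, 0.0, 0.0, -0.02], [1, 0.177, -0.117, -0.013, 0.0, 0.0, -0.021], [1, 0.184, -0.105, -0.013, 0.0, 0.0, -0.02]]
[[1, 0.191, -0.094, -0.013, 0.0, 0.0, -0.021], [1, 0.196, -0.081, -0.013, 0.0, 0.0, -0.02], [1, 0.201, -0.068, -0.014, 0.0, 0.0, -0.021]]
--
[[1, 0.177, -0.104, 0.028, 0.0, 0.0, -0.018], [1, 0.182, -0.094, 0.028, 0.0, 0.0, -0.018], [1, 0.187, -0.083, 0.028, 0.0, 0.0, -0.019], [1, 0.192, -0.072, 0.028, 0.0, 0.0, -0.018], [1, 0.195, -0.061, 0.028, 0.0, 0.0, -0.019]]
[[1, 0.199, -0.049, 0.028, 0.0, 0.0, -0.018], [1, 0.201, -0.038, 0.028, 0.0, 0.0, -0.019], [1, 0.203, -0.026, 0.029, 0.0, 0.0, -0.018], [1, 0.204, -0.014, 0.028, 0.0, 0.0, -0.019], [1, 0.205, -0.001, 0.029, 0.0, 0.0, -0.018]]
--
```

Emit:
servo_tool:
  steps:
    - [[1, 0.152, -0.148, -0.013, 0, 0, -0.02], [1, 0.161, -0.138, -0.013, 0, 0, -0.02], [1, 0.169, -0.128, -0.013, 0, 0, -0.02], [1, 0.177, -0.117, -0.013, 0, 0, -0.02], [1, 0.184, -0.105, -0.013, 0, 0, -0.02]]

```text
clock: 0.78
position: [0.3334, -0.3431, 0.2302]
ee_rot: [[0.78, 0.626, 0.0], [0.626, -0.78, 0.0], [0.0, -0.0, -1.0]]
wrist_force: [0.6, -0.1, -0.0]
gripper_width: 0.0909
grasp_force: 0.0
```

Emit:
servo_tool:
  steps:
    - [[1, 0.191, -0.094, -0.013, 0, 0, -0.02], [1, 0.196, -0.081, -0.013, 0, 0, -0.02], [1, 0.2, -0.068, -0.013, 0, 0, -0.02], [1, 0.177, -0.104, 0.028, 0, 0, -0.02], [1, 0.182, -0.094, 0.028, 0, 0, -0.02]]

```text
clock: 1.4
position: [0.4186, -0.0982, 0.2258]
ee_rot: [[0.548, 0.837, 0.0], [0.837, -0.548, -0.0], [0.0, 0.0, -1.0]]
wrist_force: [1.3, -0.7, 0.5]
gripper_width: 0.0916
grasp_force: 0.0
```

Emit:
servo_tool:
  steps:
    - [[1, 0.187, -0.083, 0.028, 0, 0, -0.019], [1, 0.192, -0.072, 0.028, 0, 0, -0.018], [1, 0.195, -0.061, 0.028, 0, 0, -0.019], [1, 0.2, -0.05, 0.028, 0, 0, -0.018], [1, 0.2, -0.038, 0.028, 0, 0, -0.019]]

```text
clock: 2.02
position: [0.4598, 0.1545, 0.1907]
ee_rot: [[0.284, 0.959, 0.0], [0.959, -0.284, -0.0], [-0.0, 0.0, -1.0]]
wrist_force: [-0.1, -0.3, 0.0]
gripper_width: 0.0915
grasp_force: 0.0
```

Emit:
servo_tool:
  steps:
    - [[1, 0.203, -0.026, 0.028, 0, 0, -0.018], [1, 0.204, -0.014, 0.028, 0, 0, -0.018], [1, 0.205, 0, 0.028, 0, 0, -0.018]]

```text
clock: 2.4
position: [0.4854, 0.3058, 0.1696]
ee_rot: [[0.118, 0.993, -0.0], [0.993, -0.118, -0.0], [-0.0, -0.0, -1.0]]
wrist_force: [0.3, -0.6, 0.3]
gripper_width: 0.091
grasp_force: 0.0
```

```bash
python3 - <<'E'
from h import *
from rig import vision
np.set_printoptions(precision=4,suppress=True)
s=vision.snapshot("wrist");pickle.dump(s,open("w1.pkl","wb"));cv2.imwrite("pics/w1.png",s["frame"][:,:,::-1])
print(proj(s,[[.481,.292,.014],[.493,.382,.014]]))
E
```

```text
[[278.7308 207.3138]
 [279.9205 122.752 ]]
```

View pics/w1.png

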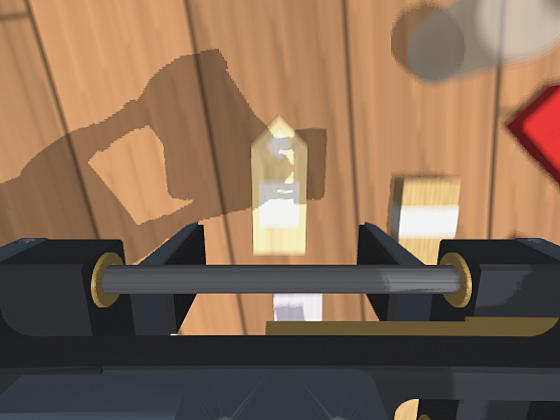

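The wrist view shows the board centred between the fingers: peak at (279,116), foot edge from (252,255) to (306,255), aligned with the tool x axis. I'll go straight down, grip and lift.

Emit:
servo_tool:
  steps:
    - [[1, 0, 0, 0.22, 0, 0, 0], [1, 0, 0, 0.22, 0, 0, 0], [1, 0, 0, 0.15, 0, 0, 0], [1, 0, 0, 0.076, 0, 0, 0], [1, 0, 0, 0, 0, 0, 0]]

```text
clock: 3.08
position: [0.4849, 0.3037, 0.0022]
ee_rot: [[0.12, 0.993, -0.002], [0.993, -0.12, -0.001], [-0.001, -0.002, -1.0]]
wrist_force: [0.0, 0.5, 0.7]
gripper_width: 0.0911
grasp_force: 0.0
```

Emit:
servo_tool:
  steps:
    - [[-1, 0, 0, 0, 0, 0, 0], [-1, 0, 0, 0, 0, 0, 0], [-1, 0, 0, 0, 0, 0, 0], [-1, 0, 0, 0, 0, 0, 0], [-1, 0, 0, 0, 0, 0, 0]]

```text
clock: 3.7
position: [0.4854, 0.3041, 0.0036]
ee_rot: [[0.12, 0.993, 0.0], [0.993, -0.12, 0.0], [0.0, 0.0, -1.0]]
wrist_force: [-2.2, -0.6, 5.1]
gripper_width: 0.0597
grasp_force: 30.0
```

```bash
cat >> h.py <<'E'
ER=u(84.8);N=(-ER+UP)/2**.5;DD=(ER+UP)/2**.5
SEAT=np.array([.480,.0737,.029])
PROP=frm(u(84.8-90),-N)
L=.069
def tcp(foot):return foot+L*DD+.0034*-N
E
python3 - <<'E'
from h import *
w1=pickle.load(open("w1.pkl","rb"));print(onz(w1,[(279,255),(279,116)],.014))
D=frm(u(-6.8),-UP)
show([([.487,.27,.13],D,-1),([.487,.20,.20],PROP,-1),(tcp(SEAT+.015*DD+.02*N),PROP,-1)])
E
```

```text
[[0.47451044 0.23503839 0.014     ]
 [0.49284481 0.38876602 0.014     ]]
[[-1, -0.045, 0.008, -0.168, 0.0, 0.0, 0.0], [-1, -0.045, 0.007, -0.169, 0.0, 0.0, 0.0], [-1, -0.045, 0.008, -0.168, 0.0, 0.0, 0.0]]
--
[[-1, -0.056, 0.007, -0.056, 0.001, 0.05, -0.002], [-1, -0.046, 0.006, -0.064, 0.001, 0.05, -0.002], [-1, -0.035, 0.006, -0.071, 0.001, 0.05, -0.002], [-1, -0.024, 0.005, -0.075, 0.0, 0.05, -0.002], [-1, -0.012, 0.005, -0.078, 0.0, 0.05, -0.001]]
--
[[-1, -0.169, 0.006, 0.02, 0.0, 0.0, 0.0], [-1, -0.168, 0.006, 0.02, 0.0, 0.0, 0.0], [-1, -0.169, 0.006, 0.019, 0.0, 0.0, 0.0]]
--
```

Emit:
servo_tool:
  steps:
    - [[-1, -0.045, 0.008, -0.168, 0, 0, 0], [-1, -0.045, 0.007, -0.168, 0, 0, 0], [-1, -0.045, 0.008, -0.168, 0, 0, 0], [-1, -0.056, 0.007, -0.056, 0.001, 0.05, -0.002], [-1, -0.046, 0.006, -0.064, 0.001, 0.05, -0.002]]

```text
clock: 4.32
position: [0.4877, 0.2421, 0.1588]
ee_rot: [[0.1, 0.994, 0.032], [0.944, -0.105, 0.312], [0.314, -0.001, -0.949]]
wrist_force: [-1.0, -0.4, -1.2]
gripper_width: 0.0596
grasp_force: 30.0
```

Emit:
servo_tool:
  steps:
    - [[-1, -0.035, 0.006, -0.071, 0.001, 0.05, -0.002], [-1, -0.024, 0.005, -0.075, 0, 0.05, -0.002], [-1, -0.012, 0.005, -0.078, 0, 0.05, -0.001], [-1, 0, 0, 0, 0, 0, 0]]

```text
clock: 4.82
position: [0.4879, 0.1975, 0.199]
ee_rot: [[0.069, 0.995, 0.068], [0.703, -0.097, 0.705], [0.708, -0.001, -0.706]]
wrist_force: [-0.4, -0.5, -1.3]
gripper_width: 0.0597
grasp_force: 30.0
```

```bash
python3 - <<'E'
from h import *
from rig import vision,robot
np.set_printoptions(precision=4,suppress=True)
o=robot.observe();print(o["qpos"],o["position"])
p=o["position"];R=np.array(o["ee_rot"])
s=vision.snapshot("scene");t=vision.snapshot("top");pickle.dump((s,t,o),open("s2.pkl","wb"))
f=p-R[:,0]*L-.0034*R[:,2]
# predicted board corners/peak, scene & top
B=[f+R[:,0]*a+R[:,1]*b-R[:,2]*.007 for a,b in((0,-.03),(0,.03),(.12,.03),(.15,0),(.12,-.03))]
ims=[]
for c in(s,t):
    q=proj(c,B);print(q);im=cv2.resize(c["frame"][:,:,::-1],None,fx=4,fy=4,interpolation=cv2.INTER_CUBIC)
    for x in q:cv2.circle(im,tuple(int(v) for v in (x*4+1.5)),3,(255,0,255),1)
    m=(q.mean(0)*4).astype(int);ims.append(im[m[1]-280:m[1]+280,m[0]-195:m[0]+195])
cv2.imwrite("pics/d.png",np.hstack(ims))
show([(tcp(SEAT+.015*DD+.02*N),PROP,-1),(tcp(SEAT+.012*DD+.003*N),PROP,-1,2)])
E
```

```text
[-13.6206  25.692  106.7388  49.9813  66.2504 -36.9762] [0.4879 0.1975 0.199 ]
[[270.0488 146.9145]
 [285.9286 159.2748]
 [313.5177 117.21  ]
 [311.8132 100.6699]
 [296.4403 105.7523]]
[[240.7462 259.7145]
 [244.6299 229.7668]
 [196.2313 219.6829]
 [180.368  233.4766]
 [191.6254 252.3052]]
[[-1, -0.167, 0.006, 0.02, 0.0, 0.0, 0.0], [-1, -0.167, 0.006, 0.02, 0.0, 0.0, 0.0], [-1, -0.167, 0.006, 0.019, 0.0, 0.001, -0.001]]
--
[[-1, -0.006, 0.0, 0.034, 0.0, 0.0, 0.0], [-1, -0.007, 0.0, 0.034, 0.0, 0.0, 0.0]]
--
```

View pics/d.png

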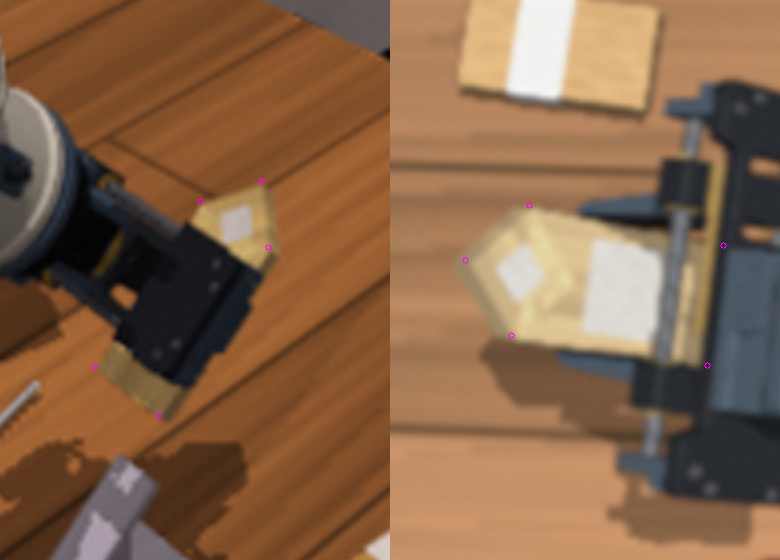

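The fingers hold the board as modelled, with both views agreeing to about 3 mm. Next I lower it onto the rest.

Emit:
servo_tool:
  steps:
    - [[-1, -0.167, 0.006, 0.02, 0, 0, 0], [-1, -0.167, 0.006, 0.02, 0, 0, 0], [-1, -0.167, 0.006, 0.02, 0, 0.001, 0], [-1, -0.006, 0, 0.034, 0, 0, 0], [-1, -0.006, 0, 0.024, 0, 0, 0]]

```text
clock: 5.55
position: [0.4851, 0.1317, 0.0881]
ee_rot: [[0.063, 0.996, 0.064], [0.703, -0.09, 0.706], [0.709, 0.0, -0.705]]
wrist_force: [0.1, 0.6, -0.9]
gripper_width: 0.0595
grasp_force: 30.0
```

Emit:
servo_tool:
  steps:
    - [[-1, 0, 0, 0.01, 0, 0, 0], [-1, 0, 0, 0, 0, 0, 0]]

```text
clock: 5.8
position: [0.4854, 0.1327, 0.0868]
ee_rot: [[0.063, 0.996, 0.065], [0.702, -0.09, 0.706], [0.709, 0.001, -0.705]]
wrist_force: [0.1, -0.4, -1.1]
gripper_width: 0.0596
grasp_force: 30.0
```

Emit:
servo_tool:
  steps:
    - [[-1, 0, 0, 0.006, 0, 0, 0], [-1, 0, 0, 0.006, 0, 0, 0], [-1, 0, 0, 0, 0, 0, 0]]

```text
clock: 6.18
position: [0.4857, 0.134, 0.0843]
ee_rot: [[0.064, 0.996, 0.066], [0.702, -0.092, 0.706], [0.709, 0.001, -0.705]]
wrist_force: [-0.2, -0.5, 1.9]
gripper_width: 0.0595
grasp_force: 30.0
```

```bash
python3 - <<'E'
from h import *
from rig import vision,robot
o=robot.observe();print(o["wrist_force"],o["position"])
s=vision.snapshot("scene");t=vision.snapshot("top")
a=cv2.resize(s["frame"][140:240,230:330,::-1],None,fx=5,fy=5,interpolation=cv2.INTER_CUBIC)
b=cv2.resize(t["frame"][210:310,190:246+4,::-1],None,fx=5,fy=5,interpolation=cv2.INTER_CUBIC)
cv2.imwrite("pics/e.png",np.hstack([a,b]))
E
```

```text
[-0.19846699 -0.48892737  1.85692978] [0.48573281 0.13402842 0.08433805]
```

View pics/e.png

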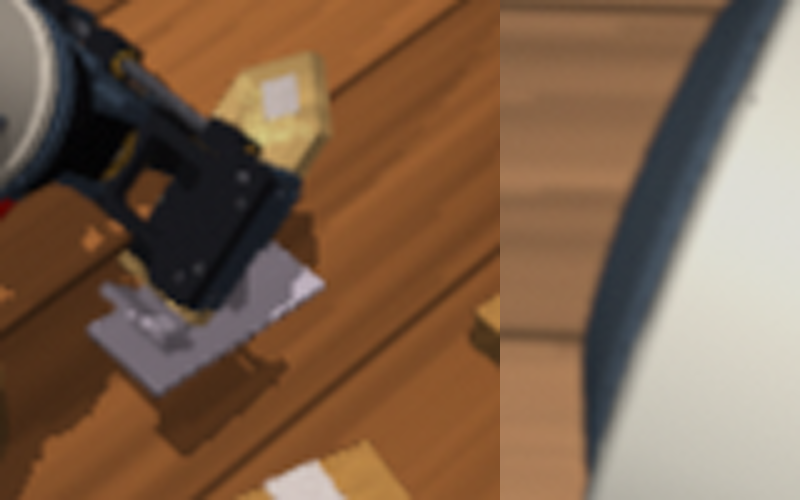

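The scene view shows the board lying against the strip with its foot at about (165,300), just above the lip. The rising vertical force means it has started to touch. I'll slide it down to the lip.

Emit:
servo_tool:
  steps:
    - [[-1, -0.012, 0, 0, 0, 0, 0], [-1, -0.012, 0, 0, 0, 0, 0], [-1, -0.012, 0, 0, 0, 0, 0], [-1, -0.008, 0, 0, 0, 0, 0]]

```text
clock: 6.78
position: [0.485, 0.1261, 0.0763]
ee_rot: [[0.064, 0.996, 0.066], [0.702, -0.092, 0.707], [0.71, 0.001, -0.705]]
wrist_force: [-0.1, -0.5, 5.5]
gripper_width: 0.0596
grasp_force: 30.0
```

Emit:
servo_tool:
  steps:
    - [[-1, -0.008, 0, 0, 0, 0, 0], [-1, -0.008, 0, 0, 0, 0, 0], [-1, 0, 0, 0, 0, 0, 0]]

```text
clock: 7.15
position: [0.4849, 0.1255, 0.0757]
ee_rot: [[0.064, 0.996, 0.066], [0.697, -0.092, 0.711], [0.714, 0.0, -0.7]]
wrist_force: [6.7, 18.4, 27.5]
gripper_width: 0.06
grasp_force: 30.0
```

Firm contact with the lip, so I release and back out along the tool axis.

Emit:
servo_tool:
  steps:
    - [[-1, 0.006, 0, -0.004, 0, 0, 0], [1, 0, 0, 0, 0, 0, 0], [1, 0, 0, 0, 0, 0, 0], [1, 0, 0, 0, 0, 0, 0], [1, 0, 0, -0.06, 0, 0, 0]]

```text
clock: 7.78
position: [0.4831, 0.1133, 0.0858]
ee_rot: [[0.065, 0.996, 0.064], [0.702, -0.091, 0.707], [0.71, -0.001, -0.705]]
wrist_force: [0.4, -0.2, 0.1]
gripper_width: 0.091
grasp_force: 0.0
```

Emit:
servo_tool:
  steps:
    - [[1, 0, 0, -0.2, 0, 0, 0], [1, 0, 0, -0.22, 0, 0, 0], [1, 0, 0, -0.22, 0, 0, 0], [1, 0, 0, 0, 0, 0, 0]]

```text
clock: 8.28
position: [0.4743, -0.0033, 0.2009]
ee_rot: [[0.063, 0.995, 0.071], [0.705, -0.095, 0.703], [0.707, 0.005, -0.707]]
wrist_force: [-1.0, 0.7, -1.6]
gripper_width: 0.0913
grasp_force: 0.0
```

```bash
python3 - <<'E'
from h import *
from rig import vision,robot
np.set_printoptions(precision=4,suppress=True)
o=robot.observe();print(o["qpos"],o["position"])
s=vision.snapshot("scene");pickle.dump(s,open("s3.pkl","wb"))
a=cv2.resize(s["frame"][130:230,230:330,::-1],None,fx=6,fy=6,interpolation=cv2.INTER_CUBIC)
q=proj(s,[SEAT+DD*x+w*ER[[1,0,2]]*[1,-1,1]+.007*N for x,w in((0,-.03),(0,.03),(.12,.03),(.15,0),(.12,-.03))])
for x in q:cv2.circle(a,tuple(int(v) for v in ((x-[230,130])*6+2.5)),3,(255,0,255),1)
cv2.imwrite("pics/f.png",a)
E
```

```text
[-35.8619  28.3788 100.0587  38.28    80.6892 -47.0621] [ 0.4743 -0.0033  0.2009]
```

View pics/f.png

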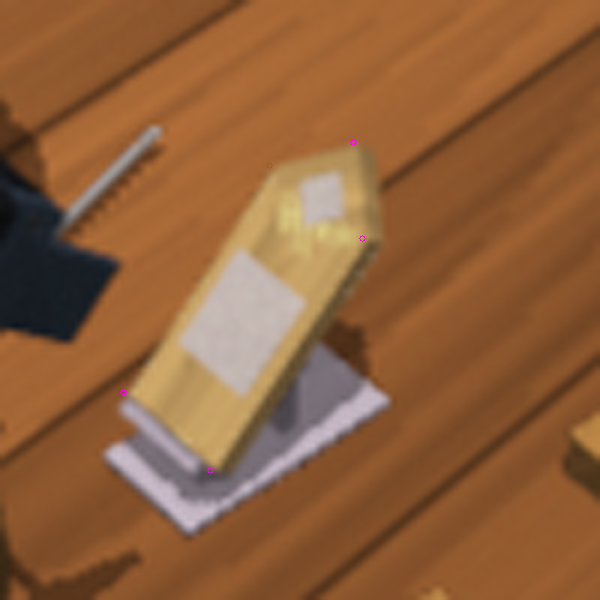

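The scene view shows the board propped as it should be: foot at the lip (125–210, 400–470) and peak at (365,148). Next I swing the hand over the top to the peak-end side.

```bash
cat >> h.py <<'E'
RE=frm(u(84.8-90),-DD)
T0=np.array([.4849,.1255,.0757])
TRE=T0+.022*DD+.0034*N
E
python3 - <<'E'
from h import *
V=frm(u(-5.2),-UP)
show([([.485,.12,.28],V,1),([.486,.26,.25],RE,1),(TRE+.09*DD,RE,1)])
print(TRE)
E
```

```text
[[1, 0.114, 0.0, 0.024, 0.0, -0.05, 0.0], [1, 0.117, 0.0, 0.005, 0.0, -0.05, 0.0], [1, 0.116, 0.0, -0.013, 0.0, -0.05, 0.0], [1, 0.113, 0.0, -0.031, 0.001, -0.05, 0.0], [1, 0.107, 0.0, -0.048, 0.0, -0.05, -0.001]]
--
[[1, 0.112, -0.009, 0.024, 0.0, -0.05, 0.0], [1, 0.114, -0.009, 0.007, 0.0, -0.05, 0.0], [1, 0.113, -0.009, -0.012, 0.0, -0.05, 0.0], [1, 0.11, -0.009, -0.029, 0.0, -0.05, 0.0], [1, 0.105, -0.01, -0.046, 0.0, -0.05, 0.0]]
--
[[1, 0.05, 0.022, 0.212, 0.0, 0.0, 0.0], [1, 0.05, 0.022, 0.212, 0.0, 0.0, 0.0]]
--
[0.48609202 0.13859806 0.09366051]
```

Emit:
servo_tool:
  steps:
    - [[1, 0.114, 0, 0.024, 0, -0.05, 0], [1, 0.117, 0, 0.005, 0, -0.05, 0], [1, 0.116, 0, -0.013, 0, -0.05, 0], [1, 0.113, 0, -0.031, 0.001, -0.05, 0], [1, 0.107, 0, -0.048, 0, -0.05, -0.001]]

```text
clock: 8.95
position: [0.4838, 0.1227, 0.2797]
ee_rot: [[0.088, 0.996, -0.001], [0.996, -0.088, -0.001], [-0.001, -0.001, -1.0]]
wrist_force: [-0.1, -2.0, -0.8]
gripper_width: 0.0911
grasp_force: 0.0
```

Emit:
servo_tool:
  steps:
    - [[1, 0.112, -0.009, 0.024, 0, -0.05, 0], [1, 0.114, -0.009, 0.007, 0, -0.05, 0], [1, 0.113, -0.009, -0.012, 0, -0.05, 0], [1, 0.11, -0.009, -0.029, 0, -0.05, 0], [1, 0.105, -0.01, -0.046, 0, -0.05, 0]]

```text
clock: 9.57
position: [0.4843, 0.2632, 0.2489]
ee_rot: [[0.059, 0.996, -0.062], [0.703, -0.086, -0.706], [-0.709, -0.002, -0.706]]
wrist_force: [1.6, -1.7, -0.0]
gripper_width: 0.0911
grasp_force: 0.0
```

```bash
python3 - <<'E'
from h import *
from rig import robot
o=robot.observe();print(o["qpos"].round(1))
show([(TRE+.09*DD,RE,1),(TRE+.02*DD,RE,1,2),(TRE,RE,1,1)])
E
```

```text
[ 40.6  39.6  66.3 -31.2 107.1  45.1]
[[1, 0.03, 0.017, 0.143, 0.0, 0.0, 0.001], [1, 0.03, 0.017, 0.143, 0.0, 0.0, 0.0], [1, 0.029, 0.018, 0.143, 0.001, 0.001, 0.001]]
--
[[1, 0.0, 0.0, 0.14, 0.0, 0.0, 0.0], [1, 0.0, 0.0, 0.14, 0.0, 0.0, 0.0]]
--
[[1, 0.0, 0.0, 0.08, 0.0, 0.0, 0.0]]
--
```

Emit:
servo_tool:
  steps:
    - [[1, 0.03, 0.017, 0.143, 0, 0, 0], [1, 0.03, 0.017, 0.143, 0, 0, 0], [1, 0.029, 0.018, 0.143, 0, 0, 0.001], [1, 0, 0, 0.14, 0, 0, 0], [1, 0, 0, 0.14, 0, 0, 0]]

```text
clock: 10.2
position: [0.487, 0.1511, 0.1064]
ee_rot: [[0.061, 0.996, -0.064], [0.706, -0.089, -0.702], [-0.705, -0.002, -0.709]]
wrist_force: [-0.6, -1.0, -0.2]
gripper_width: 0.0913
grasp_force: 0.0
```

Emit:
servo_tool:
  steps:
    - [[1, 0, 0, 0.06, 0, 0, 0], [1, 0, 0, 0.02, 0, 0, 0], [1, 0, 0, 0, 0, 0, 0]]

```text
clock: 10.58
position: [0.4871, 0.1384, 0.0941]
ee_rot: [[0.064, 0.996, -0.063], [0.707, -0.09, -0.701], [-0.704, 0.0, -0.71]]
wrist_force: [-0.5, 0.2, 0.6]
gripper_width: 0.0908
grasp_force: 0.0
```

```bash
python3 - <<'E'
from h import *
show([(TRE,RE,1)]);print(TRE)
E
```

```text
[[1, 0.002, -0.004, 0.001, 0.0, -0.001, 0.0]]
--
[0.48609202 0.13859806 0.09366051]
```

Grip it, then lift off along the slope normal.

Emit:
servo_tool:
  steps:
    - [[-1, 0.002, -0.004, 0, 0, 0, 0], [-1, 0, 0, 0, 0, 0, 0], [-1, 0, 0, 0, 0, 0, 0], [-1, 0, 0, 0, 0, 0, 0]]

```text
clock: 11.08
position: [0.486, 0.1384, 0.0937]
ee_rot: [[0.064, 0.996, -0.063], [0.707, -0.09, -0.701], [-0.704, 0.0, -0.71]]
wrist_force: [0.1, 1.7, 2.3]
gripper_width: 0.06
grasp_force: 30.0
```

Emit:
servo_tool:
  steps:
    - [[-1, -0.04, 0, -0.04, 0, 0, 0], [-1, -0.08, 0, -0.1, 0, 0, 0], [-1, -0.08, 0, -0.14, 0, 0, 0], [-1, -0.08, 0, -0.14, 0, 0, 0], [-1, 0, 0, 0, 0, 0, 0]]

```text
clock: 11.7
position: [0.4891, 0.1635, 0.2204]
ee_rot: [[0.067, 0.996, -0.06], [0.709, -0.09, -0.699], [-0.702, 0.004, -0.712]]
wrist_force: [0.5, -0.1, -1.9]
gripper_width: 0.0595
grasp_force: 30.0
```

```bash
cat >> h.py <<'E'
DX=u(14.7);SL=frm(u(-75.3),-UP)
E
python3 - <<'E'
from h import *
show([([.45,.02,.26],frm(u(-35),-UP),-1),([.394,-.286,.24],SL,-1)])
E
```

```text
[[-1, -0.088, -0.017, 0.05, 0.011, 0.04, 0.026], [-1, -0.095, -0.008, 0.039, 0.011, 0.04, 0.026], [-1, -0.099, 0.001, 0.026, 0.011, 0.04, 0.026], [-1, -0.101, 0.009, 0.014, 0.011, 0.041, 0.026], [-1, -0.101, 0.018, 0.0, 0.011, 0.04, 0.026]]
[[-1, -0.099, 0.026, -0.013, 0.011, 0.041, 0.027]]
--
[[-1, -0.188, 0.087, 0.013, 0.0, 0.0, 0.037], [-1, -0.177, 0.108, 0.013, 0.0, 0.0, 0.037], [-1, -0.163, 0.128, 0.013, 0.0, 0.0, 0.037], [-1, -0.148, 0.146, 0.013, 0.0, 0.0, 0.038], [-1, -0.129, 0.162, 0.013, 0.0, 0.0, 0.037]]
[[-1, -0.11, 0.176, 0.013, 0.0, 0.0, 0.038]]
--
```

Emit:
servo_tool:
  steps:
    - [[-1, -0.088, -0.017, 0.05, 0.011, 0.04, 0.026], [-1, -0.095, -0.008, 0.039, 0.011, 0.04, 0.026], [-1, -0.099, 0.001, 0.026, 0.011, 0.04, 0.026], [-1, -0.101, 0.009, 0.014, 0.011, 0.041, 0.026], [-1, -0.101, 0.018, 0, 0.011, 0.04, 0.026]]

```text
clock: 12.32
position: [0.4551, 0.0422, 0.251]
ee_rot: [[0.503, 0.863, -0.044], [0.855, -0.504, -0.125], [-0.13, 0.026, -0.991]]
wrist_force: [-0.2, -1.4, -1.7]
gripper_width: 0.0596
grasp_force: 30.0
```

Emit:
servo_tool:
  steps:
    - [[-1, -0.099, 0.026, -0.013, 0.011, 0.041, 0.027], [-1, -0.188, 0.087, 0.013, 0, 0, 0.037], [-1, -0.177, 0.108, 0.013, 0, 0, 0.037], [-1, -0.163, 0.128, 0.013, 0, 0, 0.037], [-1, -0.148, 0.146, 0.013, 0, 0, 0.038]]

```text
clock: 12.95
position: [0.4105, -0.1865, 0.2446]
ee_rot: [[0.884, 0.467, -0.006], [0.467, -0.884, -0.001], [-0.006, -0.001, -1.0]]
wrist_force: [0.9, 0.5, -0.7]
gripper_width: 0.0598
grasp_force: 30.0
```

Emit:
servo_tool:
  steps:
    - [[-1, -0.129, 0.162, 0.013, 0, 0, 0.037], [-1, -0.11, 0.176, 0.013, 0, 0, 0.038], [-1, 0, 0, 0, 0, 0, 0], [-1, 0, 0, 0, 0, 0, 0]]

```text
clock: 13.45
position: [0.3922, -0.2865, 0.2384]
ee_rot: [[0.968, 0.252, -0.006], [0.252, -0.968, -0.001], [-0.006, -0.001, -1.0]]
wrist_force: [0.3, 0.0, -1.1]
gripper_width: 0.0596
grasp_force: 30.0
```

```bash
python3 - <<'E'
from h import *
from rig import vision,robot
np.set_printoptions(precision=4,suppress=True)
o=robot.observe();print(o["qpos"].round(1),o["position"],o["wrist_force"]);p=o["position"];R=np.array(o["ee_rot"])
S={n:vision.snapshot(n) for n in("scene","top","wrist")};pickle.dump((o,S),open("s4.pkl","wb"))
for n,s in S.items():cv2.imwrite(f"pics/g_{n}.png",s["frame"][:,:,::-1])
B=np.array([p+R[:,2]*(.09-a)+R[:,1]*b+R[:,0]*.007 for a,b in((0,-.03),(0,.03),(.12,-.03),(.12,.03))])
s=S["scene"];print("pred board scene",proj(s,B).tolist())
h=cv2.cvtColor(s["frame"],cv2.COLOR_RGB2HSV);q=proj(s,B)
x0,y0=q.min(0).astype(int)-15;x1,y1=q.max(0).astype(int)+15
for y in range(y0,y1,4):
    print(y,[tuple(int(v) for v in h[y,x]) for x in range(x0,x1,5)])
def white(s,pred):
    h=cv2.cvtColor(s["frame"],cv2.COLOR_RGB2HSV);m=((h[...,1]<60)&(h[...,2]>140)).astype(np.uint8)
    best=None
    for c in cv2.findContours(m,0,1)[0]:
        if cv2.contourArea(c)>300:print("  ",cv2.contourArea(c),cv2.boundingRect(c))
for n,s in S.items():print(n,proj(s,[[.493,-.26,.012]]));white(s,0)
E
```

```text
[-43.   15.7  94.   -0.3  70.6  32.5] [ 0.3922 -0.2865  0.2384] [ 0.2977  0.0242 -1.1072]
pred board scene [[118.14909864913443, 225.1488129507817], [97.53986979620643, 245.07970551293556], [100.9675456323236, 185.96697123501156], [77.0865476114088, 206.51758359069063]]
170 [(120, 39, 13), (120, 40, 19), (113, 51, 20), (135, 43, 12), (19, 202, 62), (13, 174, 126), (107, 45, 40), (120, 20, 38), (107, 79, 29), (12, 159, 61), (13, 83, 107), (17, 39, 125), (17, 35, 131), (15, 38, 134), (17, 38, 95)]
174 [(12, 164, 109), (114, 44, 29), (105, 43, 12), (19, 202, 62), (13, 173, 127), (12, 146, 89), (130, 21, 37), (109, 80, 35), (108, 85, 30), (13, 174, 107), (13, 174, 129), (13, 174, 136), (13, 174, 123), (13, 168, 94), (13, 175, 80)]
178 [(113, 38, 27), (110, 59, 13), (19, 197, 62), (13, 174, 123), (12, 151, 88), (130, 17, 44), (150, 26, 10), (150, 28, 9), (113, 54, 19), (10, 102, 55), (13, 176, 133), (13, 176, 116), (13, 174, 120), (13, 178, 79), (12, 174, 79)]
182 [(105, 39, 13), (19, 202, 62), (13, 175, 115), (11, 133, 96), (128, 18, 57), (13, 174, 126), (13, 174, 97), (150, 46, 11), (13
[... 4477 characters left out ...]
93), (12, 194, 92), (12, 194, 59), (11, 195, 55), (12, 196, 143)]
scene [[158.2867 288.4359]]
   1178.0 (132, 268, 57, 43)
   408.0 (250, 170, 35, 38)
   1254.5 (370, 97, 74, 38)
   569.5 (426, 65, 91, 38)
   11509.0 (381, 0, 179, 117)
   1619.5 (75, 0, 83, 39)
   447.5 (24, 0, 18, 34)
   734.5 (0, 0, 25, 34)
top [[419.3928 247.8416]]
   361.0 (278, 404, 41, 16)
   2591.5 (460, 346, 100, 74)
   671.0 (511, 302, 46, 38)
   491.0 (537, 274, 23, 48)
   1387.0 (232, 233, 56, 33)
   1282.0 (401, 221, 38, 55)
   354.5 (284, 170, 21, 29)
   339.0 (191, 166, 17, 28)
   3709.0 (0, 164, 48, 96)
   681.0 (97, 145, 34, 30)
wrist [[281.7458  99.122 ]]
   5066.5 (253, 47, 55, 100)
   1054.0 (0, 3, 24, 63)
```

```bash
python3 - <<'E'
from h import *
np.set_printoptions(precision=4,suppress=True)
o,S=pickle.load(open("s4.pkl","rb"));p=o["position"];R=np.array(o["ee_rot"])
def mark(s,pred,z=.012):
    h=cv2.cvtColor(s["frame"],cv2.COLOR_RGB2HSV);m=((h[...,1]<60)&(h[...,2]>140)).astype(np.uint8)
    c=[c for c in cv2.findContours(m,0,cv2.CHAIN_APPROX_NONE)[0] if cv2.pointPolygonTest(c,tuple(map(float,pred)),False)>0][0]
    P=onz(s,cv2.boxPoints(cv2.minAreaRect(cv2.convexHull(onz(s,c[:,0],z)[:,:2].astype(np.float32)*1000))) if 0 else c[:,0],z)[:,:2]
    r=cv2.minAreaRect((P*1000).astype(np.float32));return r
for n,s in S.items():
    print(n,mark(s,proj(s,[[.493,-.26,.012]])[0]))
s=S["scene"];h=cv2.cvtColor(s["frame"],cv2.COLOR_RGB2HSV).astype(int)
m=((h[...,0]>=15)&(h[...,0]<=19)&(h[...,1]>90)&(h[...,1]<145))|((h[...,1]<60)&(h[...,2]>60)&(h[...,0]<20))
z=np.zeros_like(m);z[180:255,72:130]=m[180:255,72:130];z=cv2.morphologyEx(z.astype(np.uint8),cv2.MORPH_OPEN,np.ones((3,3)))
c=max(cv2.findContours(z,0,cv2.CHAIN_APPROX_NONE)[0],key=cv2.contourArea);print(cv2.approxPolyDP(c,2.5,True)[:,0].tolist())
for y in range(200,250,4):
    xs=np.where(z[y])[0];print(y,xs.min() if len(xs) else 0,xs.max() if len(xs) else 0,end="; ")
B=np.array([p+R[:,2]*(.09-a)+R[:,1]*b+R[:,0]*k for a,b,k in((0,-.03,.007),(0,.03,.007),(0,.03,-.007))]);print(proj(s,B))
# slot in wrist / scene from darkness
hw=cv2.cvtColor(S["wrist"]["frame"],cv2.COLOR_RGB2HSV).astype(int)
print("pred slot/block wrist",proj(S["wrist"],[[.394,-.286,.042],np.array([.394,-.286,.042])+.025*DX]))
E
```

```text
scene ((494.89532470703125, -257.80194091796875), (113.55277252197266, 63.56529998779297), 15.007258415222168)
top ((492.904052734375, -261.008056640625), (115.83749389648438, 66.00047302246094), 14.778940200805664)
wrist ((493.10711669921875, -257.5626220703125), (115.00052642822266, 65.14582824707031), 14.945748329162598)
[[81, 185], [75, 199], [85, 217], [89, 217], [84, 225], [94, 242], [99, 243], [117, 224], [109, 215], [112, 212], [109, 214], [102, 204], [106, 202], [102, 187]]
200 76 106; 204 78 102; 208 81 106; 212 83 112; 216 85 110; 220 86 115; 224 84 117; 228 87 116; 232 89 111; 236 91 107; 240 93 103; 244 0 0; 248 0 0; [[118.1491 225.1488]
 [ 97.5399 245.0797]
 [ 92.5103 242.3317]]
pred slot/block wrist [[281.7648 185.1888]
 [281.7861 164.8437]]
```

```bash
python3 - <<'E'
from h import *
np.set_printoptions(precision=4,suppress=True)
o,S=pickle.load(open("s4.pkl","rb"));s=pickle.load(open("s0.pkl","rb"))["scene"]
C=lambda L:[(85+(u-2.5)/6,235+(v-2.5)/6) for u,v in L]
mk=onz(s,C([(453,324)]),.012)[0]
for n,L_ in(("slot",[(255,95),(300,105),(180,240),(130,228)]),("block",[(268,40),(365,90),(170,303),(70,250)])):
    P=onz(s,C(L_),.042)[:,:2]-mk[:2];DY=np.array([-DX[1],DX[0]]);Q=np.c_[P@DX[:2],P@DY];print(n,Q,Q.mean(0))
P=onz(s,C([(707,277),(492,555)]),.012)[:,:2]-mk[:2];print("deck far",P@DX[:2],P@DY)
w=S["wrist"];g=w["frame"].astype(int).sum(2)
for c in(228,236,326,334):print(c,[int(v) for v in g[140:215:1,c]])
print(proj(w,[np.array([.493,-.2597,0])-.05*DX*1+a*DX+b*np.array([-DX[1],DX[0],0])+[0,0,z] for a,b,z in((-.028,.04,.042),(-.028,-.04,.042),(-.078,.04,.042),(-.078,-.04,.042))]))
E
```

```text
slot [[-0.1158  0.0313]
 [-0.0973  0.0363]
 [-0.0948 -0.0324]
 [-0.1148 -0.0377]] [-0.1057 -0.0006]
block [[-0.1296  0.054 ]
 [-0.0801  0.0541]
 [-0.0791 -0.0544]
 [-0.1273 -0.0557]] [-0.104  -0.0005]
deck far [0.0714 0.0715] [ 0.0635 -0.0662]
228 [409, 400, 402, 417, 419, 420, 397, 356, 309, 289, 340, 416, 494, 525, 526, 521, 517, 515, 518, 521, 523, 522, 520, 521, 523, 523, 522, 522, 526, 529, 530, 543, 452, 437, 450, 362, 364, 360, 355, 353, 361, 357, 363, 368, 374, 381, 379, 380, 381, 378, 381, 383, 383, 385, 379, 370, 366, 363, 359, 352, 349, 351, 353, 357, 356, 363, 360, 360, 357, 356, 354, 353, 349, 351, 352]
236 [497, 499, 498, 497, 500, 498, 497, 495, 493, 495, 494, 494, 493, 496, 494, 491, 491, 491, 489, 491, 489, 490, 490, 499, 490, 349, 280, 458, 501, 471, 458, 459, 459, 458, 468, 481, 412, 325, 344, 346, 348, 345, 340, 331, 321, 329, 332, 332, 346, 353, 353, 350, 345, 341, 345, 355, 351, 350, 339, 343, 341, 337, 347, 345, 347, 349, 351, 355, 360, 355, 355, 355, 354, 353, 349]
326 [516, 515, 515, 517, 517, 517, 518, 519, 519, 519, 518, 520, 519, 519, 519, 520, 518, 520, 522, 519, 520, 519, 524, 522, 524, 528, 526, 524, 515, 513, 517, 520, 516, 517, 519, 518, 522, 522, 521, 523, 524, 523, 522, 518, 523, 526, 521, 524, 521, 520, 521, 523, 521, 522, 520, 523, 523, 525, 522, 509, 446, 469, 528, 524, 527, 527, 530, 525, 523, 517, 512, 511, 517, 521, 525]
334 [416, 417, 420, 420, 421, 423, 425, 425, 429, 430, 433, 436, 436, 441, 448, 453, 453, 455, 457, 456, 448, 444, 442, 436, 432, 428, 423, 422, 427, 431, 433, 434, 445, 443, 415, 367, 308, 294, 354, 434, 508, 529, 521, 518, 516, 505, 500, 493, 489, 489, 488, 489, 490, 493, 495, 496, 499, 504, 507, 507, 510, 512, 509, 514, 516, 520, 523, 522, 525, 527, 523, 513, 506, 506, 513]
[[248.4738 165.2993]
 [314.5699 165.3105]
 [249.573  205.268 ]
 [313.4055 205.2743]]
```

Emit:
servo_tool:
  steps:
    - [[-1, 0.004, 0, 0.15, 0, 0.002, -0.001], [-1, 0, 0, 0.15, 0, 0, 0], [-1, 0, 0, 0.1, 0, 0, 0], [-1, 0, 0, 0.012, 0, 0, 0], [-1, 0, 0, 0, 0, 0, 0]]

```text
clock: 14.22
position: [0.3942, -0.2867, 0.1366]
ee_rot: [[0.967, 0.256, 0.002], [0.256, -0.967, -0.001], [0.002, 0.001, -1.0]]
wrist_force: [-0.3, 0.0, 0.1]
gripper_width: 0.0597
grasp_force: 30.0
```

Emit:
servo_tool:
  steps:
    - [[-1, -0.004, 0, 0, 0, -0.001, 0], [-1, 0, 0, 0.012, 0, 0, 0], [-1, 0, 0, 0.012, 0, 0, 0], [-1, 0, 0, 0.012, 0, 0, 0], [-1, 0, 0, 0, 0, 0, 0]]

```text
clock: 14.85
position: [0.3926, -0.2871, 0.1266]
ee_rot: [[0.967, 0.255, -0.002], [0.255, -0.967, -0.001], [-0.002, 0.0, -1.0]]
wrist_force: [0.3, -0.1, -0.9]
gripper_width: 0.0596
grasp_force: 30.0
```

Emit:
servo_tool:
  steps:
    - [[-1, 0, 0, 0.012, 0, 0, 0], [-1, 0, 0, 0.012, 0, 0, 0], [-1, 0, 0, 0, 0, 0, 0]]

```text
clock: 15.22
position: [0.3926, -0.2871, 0.1206]
ee_rot: [[0.967, 0.255, -0.002], [0.255, -0.967, -0.001], [-0.002, 0.0, -1.0]]
wrist_force: [-0.1, -0.2, -0.9]
gripper_width: 0.0597
grasp_force: 30.0
```

No resistance 11 mm below the block top, so the board is in the slot. I'll keep going down.

Emit:
servo_tool:
  steps:
    - [[-1, 0, 0, 0.016, 0, 0, 0], [-1, 0, 0, 0.016, 0, 0, 0], [-1, 0, 0, 0.016, 0, 0, 0], [-1, 0, 0, 0.008, 0, 0, 0], [-1, 0, 0, 0, 0, 0, 0]]

```text
clock: 15.85
position: [0.3927, -0.2872, 0.1067]
ee_rot: [[0.967, 0.255, -0.002], [0.255, -0.967, -0.001], [-0.002, 0.0, -1.0]]
wrist_force: [-0.2, 0.9, -1.5]
gripper_width: 0.0595
grasp_force: 30.0
```

Emit:
servo_tool:
  steps:
    - [[-1, 0, 0, 0.008, 0, 0, 0], [-1, 0, 0, 0.008, 0, 0, 0], [-1, 0, 0, 0.006, 0, 0, 0], [-1, 0, 0, 0, 0, 0, 0]]

```text
clock: 16.35
position: [0.3932, -0.2871, 0.1027]
ee_rot: [[0.967, 0.255, -0.0], [0.255, -0.967, -0.002], [-0.001, 0.002, -1.0]]
wrist_force: [-3.3, 8.0, 34.1]
gripper_width: 0.0594
grasp_force: 30.0
```

The board has seated on the floor, with TCP z as predicted. Release, rise clear of the peak, and plan the pack.

Emit:
servo_tool:
  steps:
    - [[-1, 0, 0, -0.005, 0, 0, 0], [0.4, 0, 0, 0, 0, 0, 0], [0.7, 0, 0, 0, 0, 0, 0], [0.7, 0, 0, 0, 0, 0, 0], [0.7, 0, 0, -0.1, 0, 0, 0]]

```text
clock: 16.98
position: [0.392, -0.2865, 0.1267]
ee_rot: [[0.967, 0.255, -0.004], [0.255, -0.967, 0.001], [-0.004, -0.002, -1.0]]
wrist_force: [0.1, -0.7, 0.3]
gripper_width: 0.0775
grasp_force: 0.0
```

Emit:
servo_tool:
  steps:
    - [[1, 0, 0, -0.2, 0, 0, 0], [1, 0, 0, -0.24, 0, 0, 0], [1, 0, 0, -0.06, 0, 0, 0]]

```text
clock: 17.35
position: [0.394, -0.288, 0.2561]
ee_rot: [[0.967, 0.255, 0.002], [0.255, -0.967, -0.005], [0.001, 0.005, -1.0]]
wrist_force: [1.4, 0.3, -1.2]
gripper_width: 0.0915
grasp_force: 0.0
```

```bash
python3 - <<'E'
from h import *
from rig import vision,robot
np.set_printoptions(precision=4,suppress=True)
s=vision.snapshot("scene")
h=cv2.cvtColor(s["frame"],cv2.COLOR_RGB2HSV).astype(int)
m=((h[...,0]>=15)&(h[...,0]<=22)&(h[...,1]>70)&(h[...,1]<150))|((h[...,1]<60)&(h[...,2]>60)&(h[...,0]<25))
z=np.zeros_like(m);z[170:275,72:140]=m[170:275,72:140];z=cv2.morphologyEx(z.astype(np.uint8),cv2.MORPH_OPEN,np.ones((3,3)))
for c in cv2.findContours(z,0,2)[0]:
    if cv2.contourArea(c)>100:print(cv2.approxPolyDP(c,2.5,True)[:,0].tolist())
F=np.array([.3932,-.2871,.012]);DY=np.array([-DX[1],DX[0],0])
print("pred",proj(s,[F+UP*a+DY*b+DX*.007 for a,b in((.03,-.03),(.03,.03),(.12,.03),(.15,0),(.12,-.03))]))
show([([.633,.0293,.17],frm(u(-16.8),-UP),1)])
E
```

```text
[[116, 228], [102, 229], [97, 244], [112, 273], [130, 257]]
pred [[112.7374 273.6162]
 [131.0553 254.317 ]
 [120.4197 230.408 ]
 [106.2566 231.4351]
 [100.2114 250.2897]]
[[1, 0.156, -0.123, 0.043, 0.0, 0.0, -0.041], [1, 0.17, -0.102, 0.043, 0.0, 0.0, -0.041], [1, 0.182, -0.079, 0.043, 0.0, 0.0, -0.04], [1, 0.191, -0.056, 0.042, 0.0, 0.0, -0.041], [1, 0.196, -0.031, 0.043, 0.0, 0.0, -0.04]]
[[1, 0.199, -0.006, 0.042, 0.0, 0.0, -0.041], [1, 0.198, 0.019, 0.043, 0.001, 0.001, -0.04], [1, 0.194, 0.044, 0.043, 0.0, 0.0, -0.041]]
--
```

The board stands with a slight slack-limited lean, away from the deck (about 0.09 rad, limit 0.13). On to the nearer pack.

Emit:
servo_tool:
  steps:
    - [[1, 0.156, -0.123, 0.043, 0, 0, -0.041], [1, 0.17, -0.102, 0.043, 0, 0, -0.041], [1, 0.182, -0.079, 0.043, 0, 0, -0.04], [1, 0.191, -0.056, 0.043, 0, 0, -0.041], [1, 0.196, -0.031, 0.043, 0, 0, -0.04]]

```text
clock: 18.02
position: [0.5425, -0.0871, 0.1971]
ee_rot: [[0.622, 0.783, -0.003], [0.783, -0.622, -0.001], [-0.002, -0.002, -1.0]]
wrist_force: [0.5, -1.1, -0.5]
gripper_width: 0.0911
grasp_force: 0.0
```

Emit:
servo_tool:
  steps:
    - [[1, 0.199, -0.006, 0.043, 0, 0, -0.041], [1, 0.198, 0.019, 0.043, 0, 0, -0.04], [1, 0.194, 0.044, 0.043, 0, 0, -0.041], [1, 0, 0, 0, 0, 0, 0]]

```text
clock: 18.52
position: [0.632, 0.0333, 0.1635]
ee_rot: [[0.283, 0.959, -0.004], [0.959, -0.283, -0.001], [-0.002, -0.004, -1.0]]
wrist_force: [-0.1, -0.1, -0.5]
gripper_width: 0.0909
grasp_force: 0.0
```

```bash
cat >> h.py <<'E'
def packlook(guess,ang):
    from rig import vision,robot
    o=robot.observe();print(o["position"].round(4),o["ee_rot"][:,0].round(3))
    s=vision.snapshot("wrist");cv2.imwrite("pics/pk.png",s["frame"][:,:,::-1])
    e=u(ang)[:2];f=np.array([-e[1],e[0]]);h=cv2.cvtColor(s["frame"],cv2.COLOR_RGB2HSV)
    # sample the pack top plane on a mm grid in the pack frame
    a,b=np.meshgrid(np.arange(-90,91),np.arange(-60,61));P=np.c_[guess[0]+(a.ravel()*e[0]+b.ravel()*f[0])/1000,guess[1]+(a.ravel()*e[1]+b.ravel()*f[1])/1000,np.full(a.size,.028)]
    q=proj(s,P).astype(np.float32);g=cv2.remap(s["frame"],q[:,0].reshape(a.shape),q[:,1].reshape(a.shape),cv2.INTER_LINEAR);hh=cv2.cvtColor(g,cv2.COLOR_RGB2HSV)
    print("px range",q.min(0),q.max(0))
    for b0 in(-15,0,15):
        print("row",b0,[(int(k-90),*map(int,hh[60+b0,k])) for k in range(0,181,4) ])
    for a0 in(20,):
        print("col",a0,[(int(k-60),*map(int,hh[k,90+a0])) for k in range(0,121,4)])
    return hh
E
python3 -c "
from h import *
packlook([.633,.0293],73.2)"
```

```text
[0.632  0.0333 0.1635] [ 0.283  0.959 -0.002]
px range [222.44904 111.06643] [346.831   280.79034]
row -15 [(-90, 114, 14, 92), (-86, 120, 11, 89), (-82, 113, 12, 85), (-78, 105, 13, 78), (-74, 113, 15, 67), (-70, 13, 123, 184), (-66, 14, 123, 214), (-62, 14, 123, 213), (-58, 13, 124, 214), (-54, 19, 104, 232), (-50, 20, 104, 236), (-46, 19, 106, 233), (-42, 19, 107, 229), (-38, 18, 107, 228), (-34, 19, 108, 230), (-30, 19, 106, 231), (-26, 19, 106, 232), (-22, 19, 104, 234), (-18, 20, 104, 236), (-14, 17, 113, 212), (-10, 16, 111, 175), (-6, 16, 57, 188), (-2, 15, 15, 210), (2, 14, 14, 200), (6, 16, 14, 202), (10, 18, 13, 203), (14, 14, 14, 200), (18, 18, 13, 201), (22, 13, 11, 209), (26, 17, 116, 165), (30, 16, 111, 168), (34, 17, 111, 168), (38, 17, 112, 169), (42, 17, 111, 170), (46, 17, 113, 172), (50, 17, 112, 171), (54, 17, 112, 144), (58, 13, 119, 139), (62, 13, 117, 137), (66, 14, 119, 133), (70, 14, 122, 198), (74, 13, 121, 198), (78, 14, 122, 200), (82, 14, 123, 203), (86, 14, 124, 205), (90, 14, 123, 207)]
row 0 [(-90, 108, 14, 93), (-86, 120, 11, 89), (-82, 113, 12, 84),
[... 1709 characters left out ...]
210), (78, 14, 123, 208), (82, 14, 125, 208), (86, 14, 124, 205), (90, 14, 123, 201)]
col 20 [(-60, 14, 122, 209), (-56, 14, 122, 207), (-52, 14, 123, 205), (-48, 14, 123, 201), (-44, 14, 123, 208), (-40, 13, 124, 192), (-36, 14, 119, 143), (-32, 14, 120, 138), (-28, 13, 54, 165), (-24, 13, 12, 197), (-20, 18, 13, 204), (-16, 16, 14, 203), (-12, 15, 13, 204), (-8, 30, 2, 244), (-4, 0, 0, 244), (0, 20, 3, 244), (4, 30, 2, 244), (8, 0, 1, 245), (12, 16, 13, 214), (16, 15, 13, 204), (20, 14, 14, 203), (24, 15, 13, 201), (28, 14, 14, 206), (32, 17, 11, 210), (36, 14, 121, 137), (40, 13, 121, 129), (44, 13, 118, 130), (48, 14, 118, 130), (52, 13, 119, 131), (56, 14, 118, 134), (60, 14, 121, 139)]
```

The rectified wrist sampling gives a pack 112 × 63 mm centred about 2.5 mm across from the guess. Moving down on it.

```bash
python3 -c "
from h import *
V=frm(u(-16.8),-UP)
show([([.6308,.03,.03],V,1,3),([.6308,.03,.006],V,1,1)])"
```

```text
[[1, -0.002, 0.001, 0.179, 0.0, 0.0, 0.0], [1, -0.002, 0.001, 0.179, -0.001, 0.0, 0.0], [1, -0.002, 0.0, 0.179, 0.0, 0.001, 0.001]]
--
[[1, 0.0, 0.0, 0.096, 0.0, 0.0, 0.0]]
--
```

Emit:
servo_tool:
  steps:
    - [[1, -0.002, 0.001, 0.18, 0, 0, 0], [1, -0.002, 0.001, 0.18, 0, 0, 0], [1, -0.002, 0, 0.17, 0, 0.001, 0.001], [1, 0, 0, 0.1, 0, 0, 0], [1, 0, 0, 0, 0, 0, 0]]

```text
clock: 19.2
position: [0.6294, 0.028, 0.0068]
ee_rot: [[0.293, 0.956, -0.005], [0.956, -0.293, 0.002], [0.001, -0.005, -1.0]]
wrist_force: [-0.3, -0.9, -0.2]
gripper_width: 0.0909
grasp_force: 0.0
```

Emit:
servo_tool:
  steps:
    - [[-1, 0, 0, 0, 0, 0, 0], [-1, 0, 0, 0, 0, 0, 0], [-1, 0, 0, 0, 0, 0, 0], [-1, 0, 0, 0, 0, 0, 0], [-1, 0, 0, 0, 0, 0, 0]]

```text
clock: 19.82
position: [0.6316, 0.029, 0.0091]
ee_rot: [[0.291, 0.957, 0.0], [0.957, -0.291, 0.002], [0.002, -0.0, -1.0]]
wrist_force: [-1.8, 0.0, 7.4]
gripper_width: 0.0605
grasp_force: 30.0
```

Emit:
servo_tool:
  steps:
    - [[-1, 0, 0, -0.1, 0, 0, 0], [-1, 0, 0, -0.2, 0, 0, 0], [-1, 0, 0, -0.22, 0, 0, 0], [-1, 0, 0, -0.2, 0, 0, 0], [-1, 0, 0, 0, 0, 0, 0]]

```text
clock: 20.45
position: [0.6335, 0.0286, 0.1927]
ee_rot: [[0.291, 0.957, 0.006], [0.957, -0.291, 0.002], [0.003, 0.006, -1.0]]
wrist_force: [0.3, 0.2, -2.9]
gripper_width: 0.0598
grasp_force: 30.0
```

```bash
python3 -c "
from h import *
M=np.array([.493,-.2597,0]);V=frm(u(-75.15),-UP)
show([(M+[0,0,.18],V,-1)])"
```

```text
[[-1, -0.211, -0.034, 0.008, 0.0, 0.0, 0.054], [-1, -0.214, 0.002, 0.007, 0.0, 0.0, 0.054], [-1, -0.21, 0.039, 0.008, 0.0, -0.001, 0.054], [-1, -0.201, 0.073, 0.008, 0.0, 0.0, 0.054], [-1, -0.186, 0.106, 0.008, 0.0, -0.001, 0.054]]
[[-1, -0.165, 0.137, 0.009, 0.001, 0.0, 0.054]]
--
```

Emit:
servo_tool:
  steps:
    - [[-1, -0.211, -0.034, 0.008, 0, 0, 0.054], [-1, -0.214, 0.002, 0.008, 0, 0, 0.054], [-1, -0.21, 0.039, 0.008, 0, -0.001, 0.054], [-1, -0.201, 0.073, 0.008, 0, 0, 0.054], [-1, -0.186, 0.106, 0.008, 0, -0.001, 0.054]]

```text
clock: 21.08
position: [0.5127, -0.2126, 0.1774]
ee_rot: [[0.912, 0.41, -0.007], [0.41, -0.912, -0.001], [-0.007, -0.002, -1.0]]
wrist_force: [-0.5, -0.8, -1.0]
gripper_width: 0.0601
grasp_force: 30.0
```

Emit:
servo_tool:
  steps:
    - [[-1, -0.165, 0.137, 0.009, 0, 0, 0.054], [-1, 0, 0, 0, 0, 0, 0], [-1, 0, 0, 0, 0, 0, 0]]

```text
clock: 21.45
position: [0.4904, -0.2594, 0.1756]
ee_rot: [[0.967, 0.255, -0.007], [0.255, -0.967, -0.001], [-0.007, -0.001, -1.0]]
wrist_force: [0.5, 0.1, -1.3]
gripper_width: 0.0596
grasp_force: 30.0
```

```bash
python3 -c "
from h import *
M=np.array([.493,-.2597,0]);V=frm(u(-75.15),-UP)
show([(M+[0,0,.035],V,-1,3),(M+[0,0,.024],V,-1,1)])"
```

```text
[[-1, 0.005, 0.001, 0.187, 0.0, 0.001, 0.0], [-1, 0.004, 0.002, 0.188, 0.0, 0.001, 0.0], [-1, 0.003, 0.001, 0.187, 0.0, 0.0, 0.0]]
--
[[-1, 0.0, 0.0, 0.044, 0.0, 0.0, 0.0]]
--
```

Emit:
servo_tool:
  steps:
    - [[-1, 0.005, 0.001, 0.187, 0, 0.001, 0], [-1, 0.004, 0.001, 0.187, 0, 0.001, 0], [-1, 0.003, 0.001, 0.187, 0, 0, 0], [-1, 0, 0, 0.03, 0, 0, 0], [-1, 0, 0, 0, 0, 0, 0]]

```text
clock: 22.08
position: [0.494, -0.2594, 0.0291]
ee_rot: [[0.967, 0.256, 0.0], [0.256, -0.967, -0.0], [0.0, 0.0, -1.0]]
wrist_force: [0.6, 0.1, -0.9]
gripper_width: 0.0597
grasp_force: 30.0
```

Emit:
servo_tool:
  steps:
    - [[-1, -0.003, 0, 0.012, 0, 0, 0], [-1, 0, 0, 0.012, 0, 0, 0], [-1, 0, 0, 0.006, 0, 0, 0], [-1, 0, 0, 0, 0, 0, 0]]

```text
clock: 22.58
position: [0.4928, -0.2602, 0.0212]
ee_rot: [[0.967, 0.255, 0.001], [0.255, -0.967, -0.0], [0.0, 0.001, -1.0]]
wrist_force: [-0.5, 0.7, -0.7]
gripper_width: 0.06
grasp_force: 30.0
```

Emit:
servo_tool:
  steps:
    - [[-1, 0, 0, 0.006, 0, 0, 0], [-1, 0, 0, 0, 0, 0, 0]]

```text
clock: 22.82
position: [0.4929, -0.2602, 0.0209]
ee_rot: [[0.967, 0.255, 0.001], [0.255, -0.967, -0.001], [0.001, 0.001, -1.0]]
wrist_force: [-5.9, 3.4, 27.2]
gripper_width: 0.06
grasp_force: 30.0
```

Emit:
servo_tool:
  steps:
    - [[-1, 0, 0, -0.003, 0, 0, 0], [0.7, 0, 0, 0, 0, 0, 0], [0.7, 0, 0, 0, 0, 0, 0], [0.7, 0, 0, 0, 0, 0, 0], [0.7, 0, 0, -0.06, 0, 0, 0]]

```text
clock: 23.45
position: [0.4922, -0.2597, 0.035]
ee_rot: [[0.967, 0.255, -0.001], [0.255, -0.967, 0.001], [-0.001, -0.001, -1.0]]
wrist_force: [0.7, 0.1, 0.3]
gripper_width: 0.0775
grasp_force: 0.0
```

Emit:
servo_tool:
  steps:
    - [[1, 0, 0, -0.2, 0, 0, 0], [1, 0, 0, -0.24, 0, 0, 0], [1, 0, 0, -0.22, 0, 0, 0], [1, 0, 0, 0, 0, 0, 0]]

```text
clock: 23.95
position: [0.4945, -0.2612, 0.2056]
ee_rot: [[0.967, 0.255, 0.007], [0.255, -0.967, -0.005], [0.006, 0.007, -1.0]]
wrist_force: [-0.3, -0.0, -0.6]
gripper_width: 0.0914
grasp_force: 0.0
```

```bash
python3 - <<'E'
from h import *
from rig import robot,vision
o=robot.observe();print(o["position"])
s=vision.snapshot("wrist");e=DX[:2];f=np.array([-e[1],e[0]]);M=[.493,-.2597]
def line(off,along,z):
    k=np.arange(-80,81,2);v=e if along else f;w=f if along else e
    P=np.c_[M[0]+k*v[0]/1e3+off*w[0],M[1]+k*v[1]/1e3+off*w[1],np.full(len(k),z)]
    q=proj(s,P).astype(np.float32);h=cv2.cvtColor(cv2.remap(s["frame"],q[None,:,0],q[None,:,1],1),cv2.COLOR_RGB2HSV)[0]
    return [(int(a),*map(int,b)) for a,b in zip(k,h)]
print("along",line(.01,True,.04));print("across",line(.03,False,.04))
show([([.6395,.2445,.165],frm(u(-5.5),-UP),1)])
E
```

```text
[ 0.49449842 -0.26123687  0.20557468]
along [(-80, 12, 129, 97), (-78, 13, 127, 86), (-76, 13, 127, 86), (-74, 12, 127, 88), (-72, 13, 130, 92), (-70, 13, 129, 91), (-68, 13, 134, 126), (-66, 13, 135, 142), (-64, 13, 135, 142), (-62, 13, 137, 143), (-60, 13, 136, 142), (-58, 13, 137, 143), (-56, 14, 131, 142), (-54, 17, 111, 172), (-52, 17, 112, 182), (-50, 17, 111, 181), (-48, 17, 111, 179), (-46, 17, 111, 177), (-44, 17, 113, 179), (-42, 18, 109, 223), (-40, 20, 102, 238), (-38, 20, 103, 236), (-36, 20, 103, 237), (-34, 20, 102, 238), (-32, 20, 103, 238), (-30, 20, 102, 237), (-28, 20, 103, 237), (-26, 19, 105, 236), (-24, 19, 105, 234), (-22, 19, 105, 233), (-20, 20, 105, 233), (-18, 20, 104, 234), (-16, 20, 102, 236), (-14, 20, 102, 237), (-12, 21, 102, 237), (-10, 21, 102, 237), (-8, 19, 109, 231), (-6, 16, 72, 210), (-4, 12, 6, 200), (-2, 15, 15, 204), (0, 12, 5, 233), (2, 0, 0, 240), (4, 16, 14, 197), (6, 15, 12, 206), (8, 15, 13, 201), (10, 20, 7, 222), (12, 0, 0, 247), (14, 0, 0, 244), (16, 30, 1, 244), (18, 0, 0, 244), (20, 0, 0, 244), (22, 120, 1, 245), (24, 15, 4, 243), (
[... 1958 characters left out ...]
, 220), (58, 14, 137, 222), (60, 14, 138, 226), (62, 13, 135, 180), (64, 14, 121, 177), (66, 13, 123, 180), (68, 13, 123, 182), (70, 14, 123, 182), (72, 14, 121, 185), (74, 14, 122, 180), (76, 14, 118, 130), (78, 14, 120, 128), (80, 14, 120, 128)]
[[1, 0.108, -0.18, 0.015, 0.0, 0.0, -0.039], [1, 0.129, -0.166, 0.015, 0.0, 0.0, -0.039], [1, 0.149, -0.149, 0.015, 0.0, 0.0, -0.039], [1, 0.166, -0.13, 0.015, 0.0, 0.0, -0.039], [1, 0.18, -0.108, 0.015, 0.0, 0.0, -0.039]]
[[1, 0.192, -0.086, 0.015, 0.0, 0.0, -0.038], [1, 0.201, -0.062, 0.015, 0.0, 0.0, -0.039], [1, 0.207, -0.037, 0.015, 0.001, 0.0, -0.038], [1, 0.21, -0.012, 0.015, 0.0, 0.0, -0.039], [1, 0.21, 0.013, 0.014, 0.001, 0.0, -0.038]]
--
```

Pack one fills the rectangle: edges at −55/+54 along and −29/+31 across. Now the second pack.

Emit:
servo_tool:
  steps:
    - [[1, 0.108, -0.18, 0.015, 0, 0, -0.039], [1, 0.129, -0.166, 0.015, 0, 0, -0.039], [1, 0.149, -0.149, 0.015, 0, 0, -0.039], [1, 0.166, -0.13, 0.015, 0, 0, -0.039], [1, 0.18, -0.108, 0.015, 0, 0, -0.039]]

```text
clock: 24.62
position: [0.5653, -0.0057, 0.1807]
ee_rot: [[0.641, 0.767, -0.001], [0.767, -0.641, -0.0], [-0.001, -0.001, -1.0]]
wrist_force: [1.2, -0.4, 0.3]
gripper_width: 0.0916
grasp_force: 0.0
```

Emit:
servo_tool:
  steps:
    - [[1, 0.192, -0.086, 0.015, 0, 0, -0.038], [1, 0.2, -0.062, 0.015, 0, 0, -0.039], [1, 0.207, -0.037, 0.015, 0, 0, -0.038], [1, 0.21, -0.012, 0.015, 0, 0, -0.039], [1, 0.21, 0.013, 0.014, 0, 0, -0.038]]

```text
clock: 25.25
position: [0.6379, 0.2465, 0.1619]
ee_rot: [[0.093, 0.996, -0.001], [0.996, -0.093, -0.001], [-0.001, -0.001, -1.0]]
wrist_force: [0.6, -0.2, -0.6]
gripper_width: 0.0913
grasp_force: 0.0
```

Emit:
servo_tool:
  steps:
    - [[1, 0, 0, 0, 0, 0, 0]]

```text
clock: 25.38
position: [0.6378, 0.2481, 0.1613]
ee_rot: [[0.092, 0.996, -0.002], [0.996, -0.092, -0.0], [-0.0, -0.002, -1.0]]
wrist_force: [-0.6, -0.1, 0.4]
gripper_width: 0.0911
grasp_force: 0.0
```

```bash
python3 -c "
from h import *
packlook([.6395,.2445],84.5)
V=frm(u(-5.5),-UP)
show([([.6395,.2445,.035],V,1,3)])"
```

```text
[0.6378 0.2481 0.1613] [ 0.092  0.996 -0.   ]
px range [221.29205  111.206245] [346.54443 281.78198]
row -15 [(-90, 113, 11, 91), (-86, 114, 13, 95), (-82, 114, 14, 92), (-78, 113, 12, 83), (-74, 114, 16, 81), (-70, 104, 52, 54), (-66, 14, 124, 214), (-62, 14, 123, 212), (-58, 14, 123, 212), (-54, 14, 126, 207), (-50, 22, 97, 241), (-46, 21, 101, 238), (-42, 20, 105, 236), (-38, 19, 106, 233), (-34, 19, 105, 233), (-30, 20, 105, 234), (-26, 20, 104, 235), (-22, 20, 103, 236), (-18, 21, 102, 238), (-14, 21, 99, 239), (-10, 22, 98, 240), (-6, 16, 114, 196), (-2, 16, 16, 212), (2, 19, 9, 218), (6, 15, 7, 235), (10, 14, 13, 211), (14, 16, 13, 212), (18, 13, 11, 211), (22, 15, 2, 240), (26, 20, 7, 228), (30, 16, 116, 198), (34, 16, 113, 174), (38, 17, 113, 167), (42, 18, 107, 223), (46, 16, 113, 188), (50, 17, 110, 185), (54, 17, 113, 178), (58, 16, 110, 121), (62, 14, 121, 148), (66, 14, 121, 148), (70, 14, 122, 149), (74, 14, 126, 202), (78, 13, 122, 215), (82, 14, 121, 215), (86, 14, 121, 215), (90, 14, 122, 215)]
row 0 [(-90, 113, 11, 91), (-86, 114, 13, 95), (-82, 114, 14, 92), (-78,
[... 1836 characters left out ...]
(-52, 15, 120, 223), (-48, 14, 120, 221), (-44, 14, 121, 146), (-40, 13, 120, 147), (-36, 14, 119, 152), (-32, 14, 121, 148), (-28, 12, 60, 166), (-24, 14, 13, 213), (-20, 23, 11, 217), (-16, 15, 7, 224), (-12, 0, 1, 246), (-8, 150, 1, 242), (-4, 15, 12, 207), (0, 16, 13, 213), (4, 18, 12, 214), (8, 16, 13, 208), (12, 15, 15, 210), (16, 16, 13, 214), (20, 16, 13, 212), (24, 16, 13, 212), (28, 18, 12, 208), (32, 17, 8, 219), (36, 14, 122, 144), (40, 13, 120, 147), (44, 14, 121, 148), (48, 14, 119, 137), (52, 14, 118, 132), (56, 14, 119, 137), (60, 13, 119, 143)]
[[1, -0.002, 0.003, 0.169, 0.0, 0.0, 0.0], [1, -0.002, 0.003, 0.169, 0.0, 0.0, 0.0], [1, -0.002, 0.003, 0.168, -0.001, 0.0, 0.0]]
--
```

Pack two is centred under the hand to within 1 mm, so I go straight down.

Emit:
servo_tool:
  steps:
    - [[1, 0, 0, 0.18, 0, 0, 0], [1, 0, 0, 0.18, 0, 0, 0], [1, 0, 0, 0.16, 0, 0, 0], [1, 0, 0, 0.096, 0, 0, 0], [1, 0, 0, 0, 0, 0, 0]]

```text
clock: 26.05
position: [0.6367, 0.2433, 0.007]
ee_rot: [[0.099, 0.995, -0.004], [0.995, -0.099, -0.002], [-0.002, -0.004, -1.0]]
wrist_force: [-0.9, 0.1, -1.0]
gripper_width: 0.0908
grasp_force: 0.0
```

Emit:
servo_tool:
  steps:
    - [[-1, 0, 0, 0, 0, 0, 0], [-1, 0, 0, 0, 0, 0, 0], [-1, 0, 0, 0, 0, 0, 0], [-1, 0, 0, 0, 0, 0, 0], [-1, 0, 0, 0, 0, 0, 0]]

```text
clock: 26.68
position: [0.6387, 0.245, 0.0097]
ee_rot: [[0.097, 0.995, 0.001], [0.995, -0.097, -0.0], [-0.0, 0.001, -1.0]]
wrist_force: [-1.5, -0.8, 6.5]
gripper_width: 0.0597
grasp_force: 30.0
```

Emit:
servo_tool:
  steps:
    - [[-1, 0, 0, -0.1, 0, 0, 0], [-1, 0, 0, -0.2, 0, 0, 0], [-1, 0, 0, -0.22, 0, 0, 0], [-1, 0, 0, -0.24, 0, 0, 0], [-1, 0, 0, 0, 0, 0, 0]]

```text
clock: 27.3
position: [0.6408, 0.2458, 0.2045]
ee_rot: [[0.097, 0.995, 0.009], [0.995, -0.097, 0.002], [0.003, 0.009, -1.0]]
wrist_force: [0.3, 0.6, -0.8]
gripper_width: 0.0597
grasp_force: 30.0
```

```bash
python3 -c "
from h import *
M=np.array([.4928,-.2597,0]);V=frm(u(-75.2),-UP)
show([(M+[0,0,.2],V,-1)])"
```

```text
[[-1, -0.207, -0.039, 0.001, 0.0, 0.0, 0.039], [-1, -0.21, -0.014, 0.001, 0.0, 0.0, 0.039], [-1, -0.21, 0.012, 0.001, 0.0, 0.0, 0.039], [-1, -0.207, 0.038, 0.001, 0.0, 0.0, 0.039], [-1, -0.201, 0.063, 0.001, 0.0, 0.0, 0.038]]
[[-1, -0.192, 0.086, 0.001, 0.0, -0.001, 0.039], [-1, -0.181, 0.109, 0.001, 0.0, 0.0, 0.038], [-1, -0.166, 0.13, 0.001, 0.0, -0.001, 0.039], [-1, -0.149, 0.149, 0.002, 0.001, -0.001, 0.038], [-1, -0.131, 0.166, 0.002, 0.0, 0.0, 0.039]]
--
```

Emit:
servo_tool:
  steps:
    - [[-1, -0.207, -0.039, 0, 0, 0, 0.039], [-1, -0.21, -0.014, 0, 0, 0, 0.039], [-1, -0.21, 0.012, 0, 0, 0, 0.039], [-1, -0.207, 0.038, 0, 0, 0, 0.039], [-1, -0.2, 0.063, 0, 0, 0, 0.038]]

```text
clock: 27.92
position: [0.5636, -0.0088, 0.1982]
ee_rot: [[0.652, 0.758, -0.001], [0.758, -0.652, -0.0], [-0.0, -0.0, -1.0]]
wrist_force: [0.6, 0.2, -1.4]
gripper_width: 0.0599
grasp_force: 30.0
```

Emit:
servo_tool:
  steps:
    - [[-1, -0.192, 0.086, 0, 0, -0.001, 0.039], [-1, -0.181, 0.109, 0, 0, 0, 0.038], [-1, -0.166, 0.13, 0, 0, -0.001, 0.039], [-1, -0.149, 0.149, 0, 0, -0.001, 0.038], [-1, -0.131, 0.166, 0, 0, 0, 0.039]]

```text
clock: 28.55
position: [0.4894, -0.2617, 0.1992]
ee_rot: [[0.968, 0.251, -0.008], [0.251, -0.968, -0.005], [-0.009, 0.003, -1.0]]
wrist_force: [0.6, -0.6, -1.6]
gripper_width: 0.0601
grasp_force: 30.0
```

Emit:
servo_tool:
  steps:
    - [[-1, 0, 0, 0, 0, 0, 0], [-1, 0, 0, 0, 0, 0, 0]]

```text
clock: 28.8
position: [0.49, -0.26, 0.1993]
ee_rot: [[0.967, 0.255, -0.008], [0.255, -0.967, -0.005], [-0.009, 0.002, -1.0]]
wrist_force: [-0.1, 0.8, -1.3]
gripper_width: 0.0596
grasp_force: 30.0
```

```bash
python3 -c "
from h import *
M=np.array([.491,-.2605,0]);V=frm(u(-75.2),-UP)
show([(M+[0,0,.068],V,-1,3),(M+[0,0,.058],V,-1,1)])"
```

```text
[[-1, 0.003, 0.001, 0.175, 0.0, 0.001, 0.0], [-1, 0.002, 0.0, 0.175, 0.0, 0.001, 0.0], [-1, 0.001, 0.001, 0.175, 0.001, 0.001, 0.0]]
--
[[-1, 0.0, 0.0, 0.04, 0.0, 0.0, 0.0]]
--
```

Emit:
servo_tool:
  steps:
    - [[-1, 0.003, 0.001, 0.175, 0, 0.001, 0], [-1, 0.002, 0, 0.175, 0, 0.001, 0], [-1, 0.001, 0.001, 0.175, 0.001, 0.001, 0], [-1, 0, 0, 0.04, 0, 0, 0], [-1, 0, 0, 0, 0, 0, 0]]

```text
clock: 29.42
position: [0.4917, -0.2604, 0.059]
ee_rot: [[0.967, 0.256, 0.001], [0.256, -0.967, 0.0], [0.001, -0.0, -1.0]]
wrist_force: [0.0, 0.0, -1.5]
gripper_width: 0.0595
grasp_force: 30.0
```

```bash
python3 -c "
from h import *
show([(np.array([.491,-.2605,.051]),frm(u(-75.2),-UP),-1,3)])"
```

```text
[[-1, -0.001, 0.0, 0.011, 0.0, 0.0, 0.0], [-1, -0.001, 0.0, 0.01, 0.0, 0.0, 0.0], [-1, -0.001, -0.001, 0.011, 0.0, 0.0, 0.0]]
--
```

Emit:
servo_tool:
  steps:
    - [[-1, -0.001, 0, 0.012, 0, 0, 0], [-1, -0.001, 0, 0.012, 0, 0, 0], [-1, 0, 0, 0.01, 0, 0, 0], [-1, 0, 0, 0, 0, 0, 0]]

```text
clock: 29.92
position: [0.4909, -0.2613, 0.0503]
ee_rot: [[0.967, 0.255, 0.001], [0.255, -0.967, -0.0], [0.001, 0.0, -1.0]]
wrist_force: [-0.7, -0.4, -2.1]
gripper_width: 0.0601
grasp_force: 30.0
```

Emit:
servo_tool:
  steps:
    - [[-1, 0, 0, 0.006, 0, 0, 0], [-1, 0, 0, 0, 0, 0, 0]]

```text
clock: 30.18
position: [0.4911, -0.2613, 0.0496]
ee_rot: [[0.967, 0.255, 0.002], [0.255, -0.967, -0.0], [0.001, 0.001, -1.0]]
wrist_force: [-4.1, 2.1, 18.0]
gripper_width: 0.0598
grasp_force: 30.0
```

Touching at the predicted height. Release, rise and verify.

Emit:
servo_tool:
  steps:
    - [[-1, 0, 0, -0.003, 0, 0, 0], [0.7, 0, 0, 0, 0, 0, 0], [0.7, 0, 0, 0, 0, 0, 0], [0.7, 0, 0, 0, 0, 0, 0], [0.7, 0, 0, -0.06, 0, 0, 0]]

```text
clock: 30.8
position: [0.4903, -0.2608, 0.0642]
ee_rot: [[0.967, 0.255, -0.001], [0.255, -0.967, 0.001], [-0.0, -0.001, -1.0]]
wrist_force: [0.3, -0.6, 0.6]
gripper_width: 0.0778
grasp_force: 0.0
```

Emit:
servo_tool:
  steps:
    - [[1, 0, 0, -0.2, 0, 0, 0], [1, 0, 0, -0.24, 0, 0, 0], [1, 0, 0, -0.22, 0, 0, 0], [1, 0, 0, 0, 0, 0, 0], [1, 0, 0, 0, 0, 0, 0]]

```text
clock: 31.42
position: [0.4905, -0.261, 0.23]
ee_rot: [[0.967, 0.255, 0.001], [0.255, -0.967, -0.0], [0.001, 0.001, -1.0]]
wrist_force: [-0.6, -0.2, -1.3]
gripper_width: 0.091
grasp_force: 0.0
```

```bash
python3 - <<'E'
from h import *
from rig import robot,vision
o=robot.observe();print(o["position"])
W=vision.snapshot("wrist");e=DX[:2];f=np.array([-e[1],e[0]]);M=[.493,-.2597]
def edges(s,off,along,z):
    k=np.arange(-80,81,1);v=e if along else f;w=f if along else e
    P=np.c_[M[0]+k*v[0]/1e3+off*w[0],M[1]+k*v[1]/1e3+off*w[1],np.full(len(k),z)]
    q=proj(s,P).astype(np.float32);h=cv2.cvtColor(cv2.remap(s["frame"],q[None,:,0],q[None,:,1],1),cv2.COLOR_RGB2HSV)[0].astype(int)
    m=((h[:,0]>=16)&(h[:,1]<118))|(h[:,1]<40)|(h[:,1]<118);i=np.where(m)[0]
    r=np.split(i,np.where(np.diff(i)>3)[0]+1);return [(int(k[x[0]]),int(k[x[-1]])) for x in r if len(x)>3]
for off in(-.015,0,.015):print("along",edges(W,off,True,.068))
for off in(-.03,.035):print("across",edges(W,off,False,.068))
s=vision.snapshot("scene");h=cv2.cvtColor(s["frame"],cv2.COLOR_RGB2HSV).astype(int)
m=((h[...,0]>=15)&(h[...,0]<=22)&(h[...,1]>70)&(h[...,1]<150))|((h[...,1]<60)&(h[...,2]>60)&(h[...,0]<25))
z=np.zeros_like(m);z[170:275,72:140]=m[170:275,72:140];z=cv2.morphologyEx(z.astype(np.uint8),cv2.MORPH_OPEN,np.ones((3,3)))
for c in cv2.findContours(z,0,2)[0]:
    if cv2.contourArea(c)>100:print("board",cv2.approxPolyDP(c,2.5,True)[:,0].tolist())
F=np.array([.3932,-.2871,.012]);DY=np.array([-DX[1],DX[0],0])
for t in(0,.09):
    b=UP*np.cos(t)-DX*np.sin(t);n=DX*np.cos(t)+UP*np.sin(t)
    print(t,proj(s,[F+b*a+DY*y+n*.007 for a,y in((.035,-.03),(.035,.03),(.12,.03),(.15,0),(.12,-.03))]).round(1).tolist())
E
```

```text
[ 0.49051727 -0.26104742  0.22996474]
along [(-54, 60)]
along [(-54, 60)]
along [(-55, 60)]
across [(-29, 29), (62, 68)]
across [(-29, 29)]
board [[98, 240], [96, 248], [109, 271], [115, 273], [129, 256], [125, 251], [118, 252]]
0 [[112.1, 272.4], [130.5, 253.1], [120.4, 230.4], [106.3, 231.4], [100.2, 250.3]]
0.09 [[111.0, 271.7], [129.4, 252.4], [116.6, 228.4], [101.4, 228.9], [96.3, 248.2]]
```

The top pack is flush to within a few mm. The board position matches the 0.09 rad lean model. The arm is clear, so I'm handing in.

```bash
python3 -c "
from rig import robot
print(robot.finish_job())"
```

```text
the job is handed in; nothing more can be done
None
```

The job is handed in, though no verdict came back: the board was propped and released, then seated upright in the slot (leaning about 0.09 rad, limit 0.13), the packs are stacked on the rectangle with edges flush to within a few mm, and the arm did not approach the tape, screwdriver or bottle (not re-measured).

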